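# Gauge the levelling knobs and fit them to the turntable feet

## Robot

A 7-joint arm with a two-finger parallel gripper is mounted at the origin on the work surface. World frame = base frame: x ahead of the robot, y to its left, z up, the work surface at z = 0. Lengths are in m, angles in rad, forces in N, time in s.
With the tool pointing down it reaches from about 0.4 to 0.85 m from the base axis. Payload 10.4 kg.
Tool frame: the origin (TCP) lies at the very end of the fingers, on their centre line; the grasp point (between the pads) lies 19 mm behind it; x points along the fingers, y is the direction in which the jaws open and shut, and the axes are right-handed (so a half turn about x gives the same grasp; the last joint's range is limited). The gripper opens to 85 mm and grips with 20 to 120 N. Pads are 22 mm wide; open, the fingers measure 114 mm over their backs; the gripper's body (76 mm by 85 mm) begins 54 mm behind the grasp point. The pads swing forward as they close: fully open they stand 13 mm farther back than shut.
Start: joints at [1.131, 0.332, -0.065, 1.46, 0.022, 1.35, -0.088], TCP at [0.253, -0.572, 0.231] pointing down, gripper open.
Joint ranges: [-2.6, 2.6], [-0.5, 2.12], [-1.47, 1.34], [0.16, 2.42], [-1.27, 4.41], [0.06, 2.06], [-2.6, 2.6]. Speed limits (rad/s): [2.22, 2.22, 2.79, 2.79, 3.14, 3.14, 3.14].

## Interface

Orientations are given as a unit quaternion [x, y, z, w].
In Python, from workcell import monitor, camera, ticket, regions_of gives the robot as it stands.
- The arm moves only by the tool step_arm, never from a script. Its argument "increments" is a list of rows, each a list of 5 numbers: the finger opening in m, from 0 to 0.0854, then the shift along the world's x, y, z in m, then the turn about the world's z in rad. A call has 1 to 12 rows; each row shifts and turns the commanded pose from where the row before left it; what a row does not reach is not made up. A row lasts 1/12 s, in which the tool goes at most 41.7 mm and 7.16 degrees, less where a joint would pass 70% of its speed; a pose out of reach is approached as far as the arm can. A call with a gripper value outside its range is refused whole. The fingers move at their own pace and stop on an object; "force" is the grip in N (left out, the last holds). Time passes only in rows, so rows that do not move let the fingers close. It gives the time, the measured TCP pose, the force and the opening at its end, in the units of the state.
- monitor.get_obs(): the state, without advancing time (a new reading comes with each control period).
- camera(name): name is "scene" or "top" or "wrist"; returns a dict with "color" (384x512x3 uint8, red, green, blue), "range_z" (384x512 float32, m along the optical axis (not along the pixel's ray), 0 where there is no reading), "fx", "fy", "cx", "cy" (pixels), "k1" (the pictures are not rectified: a ray, as slopes to the right and down, at radius r is drawn at 1 + k1 r^2 times it, then the intrinsics apply), "cam_to_world" (4x4, takes a point from camera to world coordinates). Camera axes: x right, y up, looking along -z (the intrinsics and any distortion apply to the point x, -y, -z); pixel columns grow to the right and rows downward; lengths in m; the calibration is good to about 2 mm. A picture is of the moment at which its call begins.
- ticket.hand_in(): hands the job in, once; it reports no verdict.
Trained networks look in a picture, given as the dict that the camera call returned (one of the last four; its "shot" number tells which), for a name from the list of things; names that differ only in an ending like _2 or _b are one class to them, and where a whole thing is asked for, a point or a joint stands for the part that bears it (a point fixed in the world has none). Each returns a list of dicts, best first, with "p" (0 to 1); they miss things now and then, are a little off and sometimes report something else, mostly with a low value. They report only what shows in the picture. A call takes as long as a camera call.
- regions_of(picture, query): "region" (384x512 bool, what is visible of it) and "centre" ([row, column] in pixels, amid what is visible of it).
The state is a dict: "clock": time; "joint_pos": joint angles; "joint_velocities": joint speeds; "tau": joint torques, N m; "position": TCP position; "ee_rot": TCP orientation; "ft_force": force on the tool from outside, world axes, zero at the start; "torque": the same for the moment, N m; "grip_width": opening from 0.0 (shut) to 1.0 (fully open).
Only numpy, scipy, OpenCV 4.12 (cv2) and the standard library are available. Lean on these libraries where they do the work, as an engineer would, in place of code of your own. Each camera call takes 0.05 s, during which the arm holds its last target. There are 200 camera calls.

## Task

Knobs of two bore sizes got mixed up: work along the row on the mat from the robot's left to its right and try each on the plug gauge. Fit each knob that slides fully down the gauge to a turntable foot of its own, any foot: take the foot's black cap off into the cap box, then push the knob on, turning it until it drops fully home; a foot that gets no knob keeps its cap. Put each knob that stops at the gauge's tip in the reject tray, never on a shaft, and leave the bearing and wooden handles alone.

Things in the scene. Friction and masses are not known exactly. Their poses are not given: they have to be found in the camera images.
- knob_a_mid (a point): A levelling knob of turned bright metal, standing bore down on the grey mat (2 mm thick), first in the row (robot's left, +y end; then knob_b to knob_e, 85 mm apart). Point: its centre, 16 mm over its underside; z up along its axis. 32 mm tall, 0.12 kg. Hub 40 mm across from the underside to 18 mm up; above it a fluted grip 48 mm across, 18 to 32 mm over the underside: hold it there. May be absent.
- knob_b_mid (a point): The knob in the second place; from outside all knobs are the same as knob_a. Under each a blind bore 18 mm deep opens, with one keyway, 6.4 mm wide and reaching 14 mm from the axis, on the knob's +x side; a black index line on top points the same way. May be absent.
- knob_c_mid (a point): The knob in the third (middle) place, like knob_a. Each knob's bore is either 13.2 mm in diameter (right for the 12 mm shafts) or 9 mm (another series, too small); this cannot be seen from outside, only found on the gauge. There are never more right knobs than feet. May be absent.
- knob_d_mid (a point): The knob in the fourth place, like knob_a, bore likewise unknown. May be absent.
- knob_e_mid (a point): The knob in the fifth place, at the robot's right (-y end), like knob_a, bore likewise unknown. May be absent.
- foot_1_seat (a point): Turntable suspension foot, 70 mm tall, fixed: bright metal base 80 mm across, black bellows, brass pillars, flat top plate 58 mm across. Point: centre of the plate's upper face, where the knob's underside must rest; z up. A 12 mm steel shaft stands 16 mm up from it, its top 4 mm tapered to 7 mm across; it does not turn. A key on the shaft points along +x of this point.
- foot_2_seat (a point): A second foot like foot_1 with its own key direction (+x of this point). On each foot the rigid key is 5 mm wide, stands out to 12.5 mm from the shaft's axis, and runs from the plate to 8 mm up; above it the shaft is plain and round.
- foot_3_seat (a point): A third foot like foot_1 with its own key direction (+x). On each foot a right knob slips over the upper half of the shaft at any turn, rests on the key with its underside 8 mm over the plate, and goes down the last 8 mm only with its keyway (+x) over the key, within about 0.1 rad.
- gauge_seat (a point): Round plug gauge, upright and fixed: dark steel stand 30 mm tall, 52 mm across (68 at its foot), on top a pin 12 mm in diameter, 16 mm tall, its top 4 mm tapered to 7 mm. Point: centre of the stand's upper face, at the pin's foot; z up. No key: a right knob slides down at any turn until its underside meets the stand; a small one stops on the taper, its underside about 14 mm above.
- reject_tray_in (a point): The reject tray, an open grey plastic tray, 130 x 180 mm outside (x, y), 28 mm high, walls 3 mm thick, fixed. Point: centre of its inner floor.
- cap_box_in (a point): The cap box, an open cardboard box, 110 x 140 mm outside (x, y), 45 mm high, walls 3 mm thick, fixed. Point: centre of its inner floor.
- cap_1_mid (a point): A transport cap of black plastic, 34 mm across, 30 mm tall, 18 g, set loosely over the shaft of foot_1, its rim on the foot's top plate; it hides shaft and key and lifts straight off. Point: its centre, 15 mm over its rim; z up. Hold it by the upper part; it is hollow below (bore 28 mm, 18 mm deep).
- cap_2_mid (a point): A transport cap like cap_1, on foot_2.
- cap_3_mid (a point): A transport cap like cap_1, on foot_3.
- bearing: Bystander: a polished steel platter bearing standing upright, 60 mm across and 66 mm tall; origin at the centre of its underside. Not to be disturbed.
- lifter_1: Bystander: a wooden platter-lifting handle lying down, 100 mm long (its x axis), 26 mm across, with a black ball on a stalk up to 50 mm high; origin at the centre of its underside. Not to be disturbed.
- lifter_2: Bystander: a second such wooden handle beside it, same size and origin. Not to be disturbed.

How it is judged:
On the way, in this order (a step that is already met when the one before it is completed fails the run):
1. the knob that lies first from the left in the row has been tried on the plug gauge (on the pin's axis within 6 mm, on its tip or farther down) (horizontal distance between knob_a_mid and gauge_seat below 0.006 m and z of knob_a_mid in the frame of gauge_seat below 0.034 m), for 0.1 s.
2. the knob that lies second in the row has been tried on the plug gauge (on the pin's axis within 6 mm, on its tip or farther down) (horizontal distance between knob_b_mid and gauge_seat below 0.006 m and z of knob_b_mid in the frame of gauge_seat below 0.034 m), for 0.1 s.
3. the knob that lies third in the row has been tried on the plug gauge (on the pin's axis within 6 mm, on its tip or farther down) (horizontal distance between knob_c_mid and gauge_seat below 0.006 m and z of knob_c_mid in the frame of gauge_seat below 0.034 m), for 0.1 s.
4. the knob that lies fourth in the row has been tried on the plug gauge (on the pin's axis within 6 mm, on its tip or farther down) (horizontal distance between knob_d_mid and gauge_seat below 0.006 m and z of knob_d_mid in the frame of gauge_seat below 0.034 m), for 0.1 s.
5. the knob that lies last in the row has been tried on the plug gauge (on the pin's axis within 6 mm, on its tip or farther down) (horizontal distance between knob_e_mid and gauge_seat below 0.006 m and z of knob_e_mid in the frame of gauge_seat below 0.034 m), for 0.1 s.
At the end, for the whole second after the job is handed in: Each right-bore knob sits on a foot: within 2.5 mm of its axis, underside within 2.5 mm of the plate, upright; each small-bore knob is in the reject tray (centre under 30 mm up); each foot has such a knob or a cap down on its plate; each cap is on a foot or in the cap box; knobs and caps at rest (((horizontal distance between knob_a_mid and foot_1_seat below 0.0025 m and z of knob_a_mid in the frame of foot_1_seat between 0.013 and 0.0185 m) or (horizontal distance between knob_a_mid and foot_2_seat below 0.0025 m and z of knob_a_mid in the frame of foot_2_seat between 0.013 and 0.0185 m) or (horizontal distance between knob_a_mid and foot_3_seat below 0.0025 m and z of knob_a_mid in the frame of foot_3_seat between 0.013 and 0.0185 m)) and angle between each of knob_a_mid, knob_c_mid, knob_d_mid's own z axis and vertical below 0.08 rad and ((horizontal distance between knob_c_mid and foot_1_seat below 0.0025 m and z of knob_c_mid in the frame of foot_1_seat between 0.013 and 0.0185 m) or (horizontal distance between knob_c_mid and foot_2_seat below 0.0025 m and z of knob_c_mid in the frame of foot_2_seat between 0.013 and 0.0185 m) or (horizontal distance between knob_c_mid and foot_3_seat below 0.0025 m and z of knob_c_mid in the frame of foot_3_seat between 0.013 and 0.0185 m)) and ((horizontal distance between knob_d_mid and foot_1_seat below 0.0025 m and z of knob_d_mid in the frame of foot_1_seat between 0.013 and 0.0185 m) or (horizontal distance between knob_d_mid and foot_2_seat below 0.0025 m and z of knob_d_mid in the frame of foot_2_seat between 0.013 and 0.0185 m) or (horizontal distance between knob_d_mid and foot_3_seat below 0.0025 m and z of knob_d_mid in the frame of foot_3_seat between 0.013 and 0.0185 m)) and x of knob_b_mid in the frame of reject_tray_in between -0.062 and 0.062 m and y of knob_b_mid in the frame of reject_tray_in between -0.087 and 0.087 m and z of each of knob_b_mid, knob_e_mid in the frame of reject_tray_in below 0.03 m and x of knob_e_mid in the frame of reject_tray_in between -0.062 and 0.062 m and y of knob_e_mid in the frame of reject_tray_in between -0.087 and 0.087 m and ((x of cap_1_mid in the frame of cap_box_in between -0.052 and 0.052 m and y of cap_1_mid in the frame of cap_box_in between -0.067 and 0.067 m and z of cap_1_mid in the frame of cap_box_in below 0.05 m) or (horizontal distance between cap_1_mid and foot_1_seat below 0.012 m and z of cap_1_mid in the frame of foot_1_seat between 0.012 and 0.018 m) or (horizontal distance between cap_1_mid and foot_2_seat below 0.012 m and z of cap_1_mid in the frame of foot_2_seat between 0.012 and 0.018 m) or (horizontal distance between cap_1_mid and foot_3_seat below 0.012 m and z of cap_1_mid in the frame of foot_3_seat between 0.012 and 0.018 m)) and ((x of cap_2_mid in the frame of cap_box_in between -0.052 and 0.052 m and y of cap_2_mid in the frame of cap_box_in between -0.067 and 0.067 m and z of cap_2_mid in the frame of cap_box_in below 0.05 m) or (horizontal distance between cap_2_mid and foot_1_seat below 0.012 m and z of cap_2_mid in the frame of foot_1_seat between 0.012 and 0.018 m) or (horizontal distance between cap_2_mid and foot_2_seat below 0.012 m and z of cap_2_mid in the frame of foot_2_seat between 0.012 and 0.018 m) or (horizontal distance between cap_2_mid and foot_3_seat below 0.012 m and z of cap_2_mid in the frame of foot_3_seat between 0.012 and 0.018 m)) and ((x of cap_3_mid in the frame of cap_box_in between -0.052 and 0.052 m and y of cap_3_mid in the frame of cap_box_in between -0.067 and 0.067 m and z of cap_3_mid in the frame of cap_box_in below 0.05 m) or (horizontal distance between cap_3_mid and foot_1_seat below 0.012 m and z of cap_3_mid in the frame of foot_1_seat between 0.012 and 0.018 m) or (horizontal distance between cap_3_mid and foot_2_seat below 0.012 m and z of cap_3_mid in the frame of foot_2_seat between 0.012 and 0.018 m) or (horizontal distance between cap_3_mid and foot_3_seat below 0.012 m and z of cap_3_mid in the frame of foot_3_seat between 0.012 and 0.018 m)) and ((horizontal distance between knob_a_mid and foot_1_seat below 0.0025 m and z of knob_a_mid in the frame of foot_1_seat between 0.013 and 0.0185 m) or (horizontal distance between knob_c_mid and foot_1_seat below 0.0025 m and z of knob_c_mid in the frame of foot_1_seat between 0.013 and 0.0185 m) or (horizontal distance between knob_d_mid and foot_1_seat below 0.0025 m and z of knob_d_mid in the frame of foot_1_seat between 0.013 and 0.0185 m) or (horizontal distance between cap_1_mid and foot_1_seat below 0.012 m and z of cap_1_mid in the frame of foot_1_seat between 0.012 and 0.018 m) or (horizontal distance between cap_2_mid and foot_1_seat below 0.012 m and z of cap_2_mid in the frame of foot_1_seat between 0.012 and 0.018 m) or (horizontal distance between cap_3_mid and foot_1_seat below 0.012 m and z of cap_3_mid in the frame of foot_1_seat between 0.012 and 0.018 m)) and ((horizontal distance between knob_a_mid and foot_2_seat below 0.0025 m and z of knob_a_mid in the frame of foot_2_seat between 0.013 and 0.0185 m) or (horizontal distance between knob_c_mid and foot_2_seat below 0.0025 m and z of knob_c_mid in the frame of foot_2_seat between 0.013 and 0.0185 m) or (horizontal distance between knob_d_mid and foot_2_seat below 0.0025 m and z of knob_d_mid in the frame of foot_2_seat between 0.013 and 0.0185 m) or (horizontal distance between cap_1_mid and foot_2_seat below 0.012 m and z of cap_1_mid in the frame of foot_2_seat between 0.012 and 0.018 m) or (horizontal distance between cap_2_mid and foot_2_seat below 0.012 m and z of cap_2_mid in the frame of foot_2_seat between 0.012 and 0.018 m) or (horizontal distance between cap_3_mid and foot_2_seat below 0.012 m and z of cap_3_mid in the frame of foot_2_seat between 0.012 and 0.018 m)) and ((horizontal distance between knob_a_mid and foot_3_seat below 0.0025 m and z of knob_a_mid in the frame of foot_3_seat between 0.013 and 0.0185 m) or (horizontal distance between knob_c_mid and foot_3_seat below 0.0025 m and z of knob_c_mid in the frame of foot_3_seat between 0.013 and 0.0185 m) or (horizontal distance between knob_d_mid and foot_3_seat below 0.0025 m and z of knob_d_mid in the frame of foot_3_seat between 0.013 and 0.0185 m) or (horizontal distance between cap_1_mid and foot_3_seat below 0.012 m and z of cap_1_mid in the frame of foot_3_seat between 0.012 and 0.018 m) or (horizontal distance between cap_2_mid and foot_3_seat below 0.012 m and z of cap_2_mid in the frame of foot_3_seat between 0.012 and 0.018 m) or (horizontal distance between cap_3_mid and foot_3_seat below 0.012 m and z of cap_3_mid in the frame of foot_3_seat between 0.012 and 0.018 m)) and linear speed of each of cap_1, cap_2, cap_3, knob_a, knob_b, knob_c, knob_d, knob_e below 0.02 m/s); the robot touches nothing.
It fails at once if a small-bore knob is set on the shaft of a foot (on its axis within 8 mm and down on its tip) ((horizontal distance between knob_b_mid and foot_1_seat below 0.008 m and z of knob_b_mid in the frame of foot_1_seat below 0.033 m) or (horizontal distance between knob_b_mid and foot_2_seat below 0.008 m and z of knob_b_mid in the frame of foot_2_seat below 0.033 m) or (horizontal distance between knob_b_mid and foot_3_seat below 0.008 m and z of knob_b_mid in the frame of foot_3_seat below 0.033 m) or (horizontal distance between knob_e_mid and foot_1_seat below 0.008 m and z of knob_e_mid in the frame of foot_1_seat below 0.033 m) or (horizontal distance between knob_e_mid and foot_2_seat below 0.008 m and z of knob_e_mid in the frame of foot_2_seat below 0.033 m) or (horizontal distance between knob_e_mid and foot_3_seat below 0.008 m and z of knob_e_mid in the frame of foot_3_seat below 0.033 m)).
It fails at once if the bearing or a lifting handle is moved more than 30 mm (distance of any of bearing, lifter_1, lifter_2 from where it was at the start of the episode above 0.03 m).
Of knob_a, knob_b, knob_c, knob_d, knob_e only 4 to 5 are there at a start; the rules pass over those that are not, and their reading is None.
At some moment in a run one of knob_a, knob_b, knob_c, knob_d, knob_e may be knocked a few centimetres aside while the robot is not near it.
It also fails if it takes over 210 s, if anything falls off the work surface, if the arm or the gripper's body presses on something with over 40 N, if the wrist force passes 120 N, or if a joint passes its speed limit or range.

## Working session

There is one attempt and no reset: what is moved stays moved. The work goes in short steps, Python scripts to look and compute and a tool call to move; the robot and the scene stay as the last step left them, time stands still between calls to the robot, and variables do not carry over. Pictures are saved under pics/ and viewed, about 12 in all and at most 16, crops included, and the job is handed in when it is done.

Besides the shell and the picture viewer there is one more tool, called after ">>>" as a command line: name --pt "numbers of a row" for each row, then --argument value for the rest. step_arm: Moves the arm, as the interface text tells. Its arguments: {"type":"object","properties":{"increments":{"type":"array"},"force":{"type":"number"}},"required":["increments"]}

```bash
ls; mkdir -p pics; cat > h.py <<'E'
import numpy as np, cv2
from workcell import monitor, camera, ticket, regions_of
def cloud(p):
    h,w=p["range_z"].shape
    v,u=np.mgrid[0:h,0:w].astype(float)
    K=np.array([[p["fx"],0,p["cx"]],[0,p["fy"],p["cy"]],[0,0,1]])
    q=cv2.undistortPoints(np.stack([u.ravel(),v.ravel()],1)[:,None],K,np.array([p["k1"],0,0,0.]))[:,0]
    z=p["range_z"].ravel().astype(float)
    P=np.stack([q[:,0]*z,-q[:,1]*z,-z,np.ones_like(z)],1)@np.array(p["cam_to_world"]).T
    P=P[:,:3]; P[z==0]=np.nan
    return P.reshape(h,w,3)
def save(p,n,box=None,s=1):
    im=p["color"][...,::-1]
    if box: im=im[box[0]:box[1],box[2]:box[3]]
    cv2.imwrite("pics/"+n,cv2.resize(im,None,fx=s,fy=s,interpolation=cv2.INTER_CUBIC))
E
python3 - <<'E'
from h import *
o=monitor.get_obs(); print({k:np.round(v,3) for k,v in o.items()})
a=camera("top"); b=camera("scene")
save(a,"top0.png",s=1.5); save(b,"scene0.png",s=1.5)
for n,p in(("top",a),("scene",b)):
    C=cloud(p); print(n,np.round(p["cam_to_world"],3).tolist(),p["fx"],p["k1"])
    for q in["knob_a_mid","cap_1_mid","foot_1_seat","gauge_seat","reject_tray_in","cap_box_in","bearing","lifter_1"]:
        try:
          for r in regions_of(p,q)[:6]:
            m=C[r["region"]]; m=m[~np.isnan(m[:,0])]
            print(q,round(r["p"],2),np.round(r["centre"]),np.round(np.median(m,0),3) if len(m) else None, np.round(m.min(0),3) if len(m) else"",np.round(m.max(0),3) if len(m) else"")
        except Exception as e: print(q,e)
E
```

```text
pics
{'clock': np.float64(0.0), 'joint_pos': array([ 1.131,  0.333, -0.065,  1.461,  0.022,  1.35 , -0.088]), 'joint_velocities': array([ 0.001, -0.001,  0.   , -0.001, -0.   ,  0.   , -0.002]), 'tau': array([ 2.0000e-03, -6.2544e+01,  5.0000e-02, -3.9161e+01,  1.6000e-02,
        1.0000e-02, -0.0000e+00]), 'position': array([ 0.253, -0.571,  0.23 ]), 'ee_rot': array([-0.692, -0.147,  0.692, -0.146]), 'ft_force': array([-0.194,  0.255,  0.076]), 'torque': array([ 0.023, -0.011, -0.009]), 'grip_width': np.float64(1.001)}
top [[-0.051, 0.976, -0.209, 0.388], [-0.999, -0.051, 0.006, 0.03], [-0.005, 0.209, 0.978, 0.968], [0.0, 0.0, 0.0, 1.0]] 355.2588209616011 -0.0023750773054853603
knob_a_mid 0.73 [151. 320.] [ 0.695 -0.149  0.034] [ 0.672 -0.18   0.002] [ 0.73  -0.126  0.039]
cap_1_mid 0.74 [236. 216.] [0.472 0.134 0.099] [0.456 0.118 0.069] [0.488 0.151 0.105]
foot_1_seat 0.77 [245. 226.] [0.464 0.129 0.065] [ 0.435  0.098 -0.003] [0.513 0.179 0.101]
gauge_seat 0.89 [236. 270.] [0.479 0.005 0.029] [ 0.45  -0.032 -0.002] [0.51  0.039 0.051]
gauge_seat 0.69 [215. 113.] [0.564 0.416 0.02
[... 900 characters left out ...]
2  0.034] [ 0.665 -0.173  0.   ] [ 0.72  -0.118  0.04 ]
cap_1_mid 0.51 [150. 248.] [0.477 0.129 0.098] [0.458 0.117 0.07 ] [0.49  0.15  0.105]
foot_1_seat 0.97 [169. 243.] [0.486 0.118 0.021] [ 0.432  0.095 -0.002] [0.512 0.169 0.075]
foot_1_seat 0.32 [109. 322.] [0.568 0.416 0.024] [ 0.517  0.404 -0.002] [0.617 0.46  0.053]
gauge_seat 0.97 [202. 224.] [ 0.488 -0.003  0.028] [ 0.453 -0.03   0.003] [0.515 0.035 0.051]
reject_tray_in 0.85 [114. 262.] [0.418 0.334 0.005] [ 0.356  0.235 -0.004] [0.49  0.449 0.032]
cap_box_in 0.78 [240. 157.] [ 0.39  -0.17   0.006] [ 0.339 -0.245 -0.003] [ 0.456 -0.086  0.05 ]
lifter_1 0.8 [111. 323.] [0.569 0.415 0.023] [ 0.516  0.382 -0.002] [0.618 0.461 0.053]
```

View pics/top0.png

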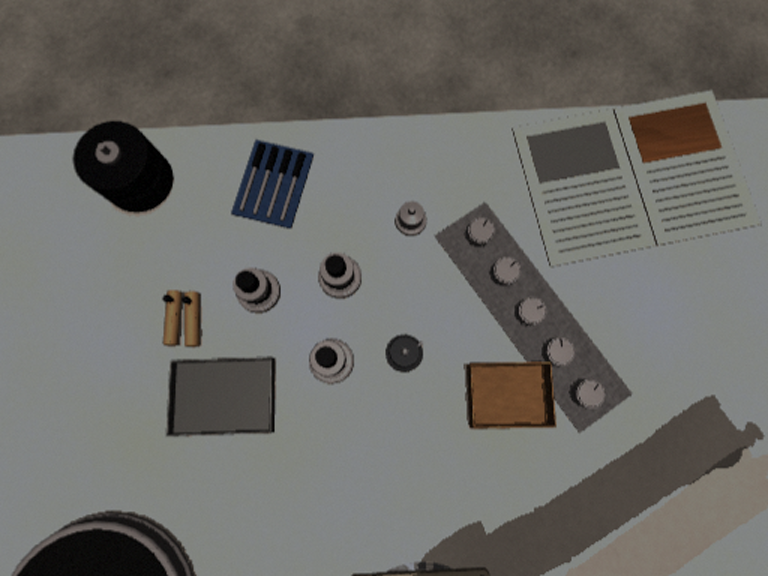

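View pics/scene0.png

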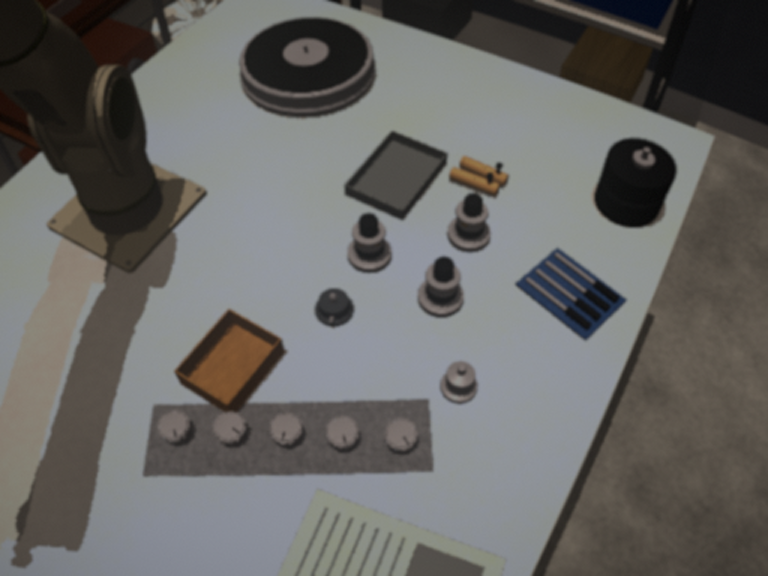

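Top view shows all five knobs (px (480,232) to (588,393) on the mat), three capped feet (px (255,290), (338,273), (330,360)), the gauge (403,352), the tray at left and the cap box right of centre. Next I measure them accurately.

```bash
cat >> h.py <<'E'
def blobs(C,z0,z1,amin=60,amax=6000,res=.001,x0=.3,y0=-.4,w=520,hh=900):
    P=C.reshape(-1,3); P=P[(P[:,2]>z0)&(P[:,2]<z1)]
    g=np.zeros((w,hh),np.uint8)
    i=((P[:,0]-x0)/res).astype(int); j=((P[:,1]-y0)/res).astype(int)
    k=(i>=0)&(i<w)&(j>=0)&(j<hh); g[i[k],j[k]]=255
    g=cv2.morphologyEx(g,cv2.MORPH_CLOSE,np.ones((5,5),np.uint8))
    out=[]
    for c in cv2.findContours(g,cv2.RETR_EXTERNAL,cv2.CHAIN_APPROX_NONE)[0]:
        m=np.zeros_like(g); cv2.drawContours(m,[c],-1,255,-1)
        A=m.sum()/255
        if not amin<A<amax: continue
        (b,a),r=cv2.minEnclosingCircle(c); M=cv2.moments(m,True)
        s=m[np.clip(i,0,w-1),np.clip(j,0,hh-1)]>0
        out.append(np.round([x0+(M["m01"]/M["m00"]+.5)*res,y0+(M["m10"]/M["m00"]+.5)*res,x0+a*res,y0+b*res,r*res,np.median(P[s&k,2]),A*1e-6/np.pi*1e6],4))
    return out
E
python3 - <<'E'
from h import *
from scipy.spatial.transform import Rotation as R
o=monitor.get_obs(); print(np.round(R.from_quat(o["ee_rot"]).as_matrix(),3).tolist())
for n in("top","scene"):
    C=cloud(camera(n))
    for nm,lo,hi in(("knob",.029,.045),("cap",.09,.115),("plate",.062,.078),("stand",.024,.036)):
        print(n,nm)
        for b in blobs(C,lo,hi,400,4000): print("  ",b.tolist(), "rA",round(float(np.sqrt(b[-1])),1))
E
```

```text
[[0.0, 0.405, -0.914], [-0.0, -0.914, -0.405], [-1.0, 0.0, -0.0]]
top knob
   [0.6965, -0.1496, 0.6958, -0.1502, 0.0242, 0.034, 516.2986] rA 22.7
   [0.6188, -0.1897, 0.6187, -0.1903, 0.0243, 0.034, 524.2564] rA 22.9
   [0.5419, -0.2276, 0.542, -0.2281, 0.0243, 0.0338, 525.8479] rA 22.9
   [0.4798, 0.0047, 0.4799, 0.0037, 0.0259, 0.0307, 549.4029] rA 23.4
   [0.4667, -0.2694, 0.4665, -0.2695, 0.0249, 0.0337, 528.0761] rA 23.0
   [0.3916, -0.312, 0.3915, -0.3134, 0.025, 0.0338, 542.0817] rA 23.3
top cap
   [0.8018, 0.4742, 0.7975, 0.4675, 0.0381, 0.1117, 654.1268] rA 25.6
   [0.6269, 0.1145, 0.6269, 0.1142, 0.0164, 0.1, 246.3719] rA 15.7
   [0.6073, 0.2658, 0.6069, 0.2657, 0.0167, 0.0999, 250.1916] rA 15.8
   [0.4731, 0.1351, 0.4732, 0.1345, 0.0169, 0.0999, 254.6479] rA 16.0
top plate
   [0.6275, 0.1149, 0.6269, 0.1144, 0.03, 0.0703, 818.0564] rA 28.6
   [0.6033, 0.2608, 0.6081, 0.2661, 0.0302, 0.0703, 401.7071] rA 20.0
   [0.4733, 0.135, 0.4732, 0.1343, 0.0297, 0.07, 819.0113] rA 28.6
top stand
   [0.6959, -0.1494, 0.6959, -0.1501, 0.0243, 0.0336, 508.6592] rA 22.6
   [0.6182, -0.189
[... 1361 characters left out ...]
, 0.608, 0.2663, 0.0306, 0.0709, 377.8338] rA 19.4
   [0.478, 0.1276, 0.4723, 0.1345, 0.0308, 0.0707, 392.4761] rA 19.8
scene stand
   [0.6958, -0.1497, 0.6955, -0.149, 0.0251, 0.0335, 555.7691] rA 23.6
   [0.6194, -0.1892, 0.6186, -0.1887, 0.0249, 0.0334, 546.2198] rA 23.4
   [0.5588, 0.4189, 0.5535, 0.4195, 0.0356, 0.0266, 131.1437] rA 11.5
   [0.5419, -0.2271, 0.5412, -0.2271, 0.0256, 0.0336, 576.1409] rA 24.0
   [0.4813, 0.0047, 0.4792, 0.004, 0.0275, 0.0303, 591.4198] rA 24.3
   [0.4672, -0.2687, 0.4665, -0.269, 0.0256, 0.0335, 563.7268] rA 23.7
   [0.3917, -0.3112, 0.3905, -0.3114, 0.0255, 0.0331, 573.2761] rA 23.9
   [0.3636, -0.1376, 0.3914, -0.1594, 0.0728, 0.0301, 141.9662] rA 11.9
```

>>> step_arm --pt "0.07 0.0277 0.0263 0 0.1155" --pt "0.07 0.0277 0.0263 0 0.1155" --pt "0.07 0.0277 0.0263 0 0.1155" --pt "0.07 0.0277 0.0263 0 0.1155" --pt "0.07 0.0277 0.0263 0 0.1155" --pt "0.07 0.0277 0.0263 0 0.1155" --pt "0.07 0.0277 0.0263 0 0.1155" --pt "0.07 0.0277 0.0263 0 0.1155" --pt "0.07 0.0277 0.0263 0 0.1155" --pt "0.07 0.0277 0.0263 0 0.1155" --pt "0.07 0.0277 0.0263 0 0" --pt "0.07 0.0277 0.0263 0 0" --force 40

```text
clock: 2.0
position: [0.5865, -0.2547, 0.2315]
ee_rot: [0.5, 0.5, -0.5, 0.5]
ft_force: [-0.0, -0.6, -0.4]
grip_width: 0.821
```

>>> step_arm --pt "0.07 0.0274 0.0262 -0.015 0" --pt "0.07 0.0274 0.0262 -0.015 0" --pt "0.07 0.0274 0.0262 -0.015 0" --pt "0.07 0.0273 0.0263 -0.016 0" --pt "0.07 0 0 -0.02 0" --pt "0.07 0 0 0 0"

```text
clock: 2.5
position: [0.6942, -0.1474, 0.1452]
ee_rot: [0.498, 0.504, -0.499, 0.499]
ft_force: [-0.2, -0.6, -1.1]
grip_width: 0.822
```

```bash
python3 - <<'E'
from h import *
o=monitor.get_obs(); print(np.round(o["position"],4),o["clock"],np.round(o["joint_pos"],2))
p=camera("wrist"); save(p,"w1.png",s=1.5); C=cloud(p); print(np.round(p["cam_to_world"],3).tolist())
for b in blobs(C,.028,.042,400,4000): print(b.tolist())
E
```

```text
[ 0.6942 -0.1474  0.1452] 2.5 [ 0.44  0.61 -0.45  1.28  0.26  1.31 -0.  ]
[[1.0, -0.008, 0.005, 0.693], [0.006, 0.948, 0.317, -0.067], [-0.007, -0.317, 0.948, 0.288], [0.0, 0.0, 0.0, 1.0]]
[0.6933, -0.151, 0.6929, -0.1515, 0.0246, 0.0335, 576.1409]
[0.6155, -0.1895, 0.615, -0.1917, 0.0247, 0.0335, 528.3944]
[0.5393, -0.2288, 0.5389, -0.2291, 0.0251, 0.0334, 593.0113]
[0.4638, -0.2707, 0.4633, -0.2713, 0.0255, 0.0335, 596.1944]
```

View pics/w1.png

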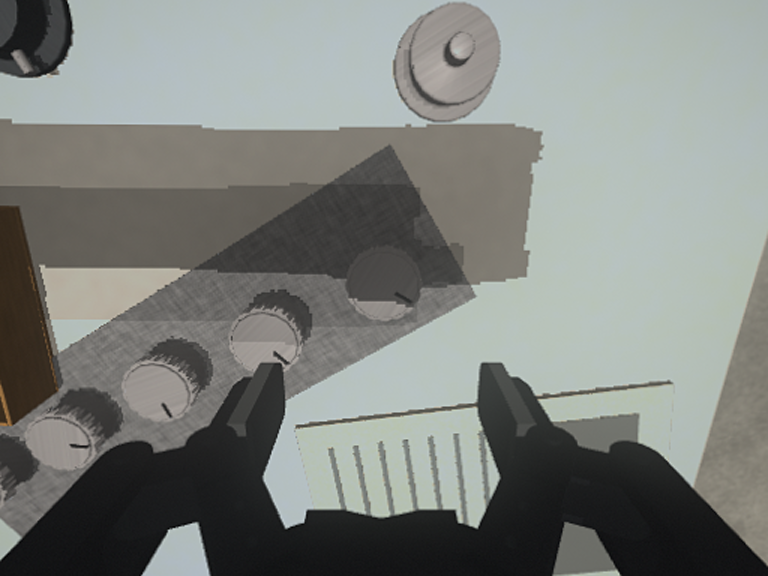

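Wrist view: knob a at px (385,283) in the hand's shadow, line to the lower right; the fingers straddle the column ahead. Descending in stages.

>>> step_arm --pt "0.07 0 0 0 0" --pt "0.07 0 0 -0.025 0" --pt "0.07 0 0 -0.025 0" --pt "0.07 0 0 -0.025 0" --pt "0.07 0 0 -0.02 0" --pt "0.07 0 0 0 0" --pt "0.07 0 0 0 0"

```text
clock: 3.13
position: [0.6947, -0.1526, 0.0565]
ee_rot: [-0.5, -0.5, 0.5, -0.5]
ft_force: [0.4, -0.4, 0.8]
grip_width: 0.819
```

>>> step_arm --pt "0.07 0 0 0 0" --pt "0.07 0 0 0 0"

```text
clock: 3.3
position: [0.6962, -0.1517, 0.0582]
ee_rot: [0.501, 0.499, -0.499, 0.501]
ft_force: [-0.1, -0.7, -0.7]
grip_width: 0.821
```

>>> step_arm --pt "0.07 0 0.001 -0.02 0" --pt "0.07 0 0 -0.02 0" --pt "0.07 0 0 -0.009 0" --pt "0.07 0 0 0 0" --pt "0.07 0 0 0 0"

```text
clock: 3.72
position: [0.6953, -0.1501, 0.0073]
ee_rot: [0.5, 0.5, -0.5, 0.5]
ft_force: [0.7, 0.3, -0.9]
grip_width: 0.819
```

>>> step_arm --pt "0.07 0 0 0 0"

```text
clock: 3.8
position: [0.696, -0.1502, 0.0081]
ee_rot: [0.5, 0.5, -0.499, 0.501]
ft_force: [1.3, 0.3, 0.9]
grip_width: 0.818
```

>>> step_arm --pt "0.04 0 0 0 0" --pt "0.04 0 0 0 0" --pt "0.04 0 0 0 0" --pt "0.04 0 0 0 0" --pt "0.04 0 0 0 0" --pt "0.04 0 0 0 0"

```text
clock: 4.3
position: [0.6957, -0.1501, 0.0079]
ee_rot: [0.5, 0.5, -0.499, 0.501]
ft_force: [-2.4, 0.5, 6.1]
grip_width: 0.548
```

>>> step_arm --pt "0.04 0 0 0.02 0" --pt "0.04 0 0 0.025 0" --pt "0.04 -0.02 0.015 0.025 0" --pt "0.04 -0.028 0.02 0.02 0" --pt "0.04 -0.028 0.02 0.012 0" --pt "0.04 -0.028 0.02 0 0" --pt "0.04 -0.028 0.02 0 0" --pt "0.04 -0.028 0.02 0 0" --pt "0.04 -0.028 0.02 0 0" --pt "0.04 -0.0277 0.0193 0 0" --pt "0.04 0 0 0 0" --pt "0.04 0 0 0 0"

```text
clock: 5.3
position: [0.4784, 0.005, 0.109]
ee_rot: [0.499, 0.5, -0.499, 0.501]
ft_force: [0.9, -0.9, -1.3]
grip_width: 0.547
```

>>> step_arm --pt "0.04 0 0 0 0" --pt "0.04 0 0 0 0"

```text
clock: 5.47
position: [0.4801, 0.0036, 0.1087]
ee_rot: [0.5, 0.5, -0.5, 0.5]
ft_force: [0.4, -0.7, -0.4]
grip_width: 0.546
```

```bash
python3 - <<'E'
from h import *
o=monitor.get_obs(); print(np.round(o["position"],4),o["clock"])
for n in("top","scene","wrist"):
    p=camera(n); C=cloud(p)
    save(p,"c_"+n+".png",s=1.5)
    for nm,lo,hi in(("held",.125,.15),("knob",.029,.045),("stand",.024,.036)):
        for b in blobs(C,lo,hi,300,4000): 
            if b[0]>.43 and b[0]<.53 and -.05<b[1]<.05: print(n,nm,b.tolist())
E
```

```text
[0.4801 0.0036 0.1087] 5.4667
scene held [0.4793, -0.0005, 0.4851, 0.0018, 0.0333, 0.1352, 417.6226]
scene knob [0.481, 0.005, 0.4796, 0.0045, 0.0264, 0.0314, 529.3493]
scene stand [0.4814, 0.0045, 0.4794, 0.004, 0.0266, 0.0305, 579.324]
wrist held [0.4786, 0.0032, 0.478, 0.0085, 0.037, 0.1342, 669.0874]
wrist knob [0.4771, 0.0074, 0.4767, 0.0025, 0.0261, 0.0299, 521.3916]
wrist stand [0.4772, 0.008, 0.4767, 0.0024, 0.0261, 0.0297, 496.2451]
```

View pics/c_wrist.png

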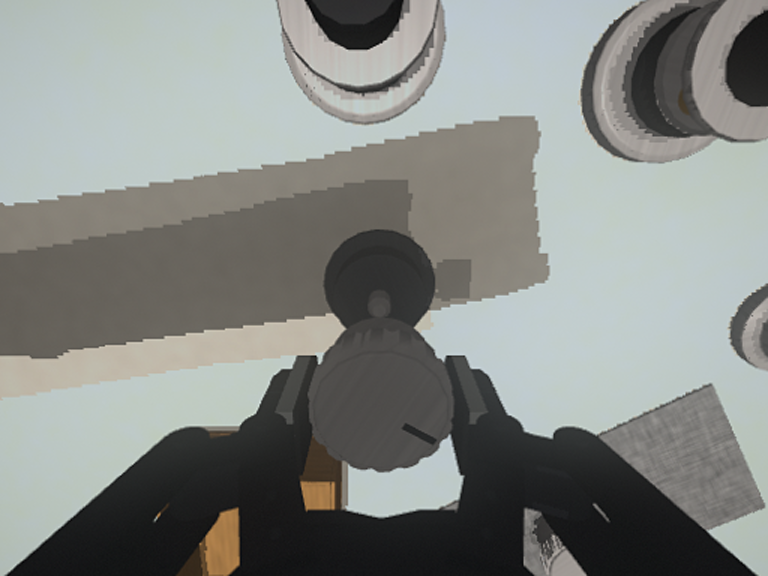

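```bash
python3 - <<'E'
from h import *
from scipy.optimize import least_squares
p=camera("wrist"); C=cloud(p); print(p["cx"],p["cy"],p["fx"])
u0,u1,v0,v1=207,302,222,314
P=C[v0:v1,u0:u1].reshape(-1,3); P=P[(P[:,2]>.128)&(P[:,2]<.140)]
print(len(P),np.median(P[:,2]),P.min(0),P.max(0),np.percentile(P,[1,99],axis=0))
g=np.zeros((400,400),np.uint8); g[((P[:,0]-.38)*2000).astype(int),((P[:,1]+.1)*2000).astype(int)]=255
g=cv2.morphologyEx(g,cv2.MORPH_CLOSE,np.ones((7,7))); g=cv2.morphologyEx(g,cv2.MORPH_OPEN,np.ones((21,21)))
c=max(cv2.findContours(g,0,1)[0],key=cv2.contourArea); (b,a),r=cv2.minEnclosingCircle(c); print(.38+a/2000,-.1+b/2000,r/2000)
m=cv2.moments(c); print(.38+m["m01"]/m["m00"]/2000,-.1+m["m10"]/m["m00"]/2000)
# pin tip
Q=C[185:225,235:270].reshape(-1,3); Q=Q[(Q[:,2]>.038)&(Q[:,2]<.05)]; print(len(Q),Q.mean(0),Q.min(0),Q.max(0))
print(C[150,240:265:8])
E
```

```text
253.7317639446018 191.32713913984992 284.9635596115534
6861 0.1339255053625809 [ 0.45475595 -0.02162528  0.12800706] [0.50165016 0.0274615  0.13616823] [[ 0.45640353 -0.0189804   0.12874387]
 [ 0.5005749   0.0262804   0.13535597]]
0.47825 0.001999999999999988 0.02526984405517578
0.4780785370002835 0.0026688994423967466
188 [0.47717672 0.00420993 0.04371796] [ 0.47128238 -0.00183149  0.0381392 ] [0.48318549 0.00906544 0.04753033]
[[ 4.66006944e-01  3.86301383e-02 -5.93699904e-05]
 [ 4.73083356e-01  3.86119130e-02 -1.89989865e-04]
 [ 4.80165168e-01  3.86429962e-02 -4.62963058e-05]
 [ 4.87241366e-01  3.86576746e-02  1.27341574e-05]]
```

>>> step_arm --pt "0.04 -0.001 0.0007 -0.02 0" --pt "0.04 0 0 -0.02 0" --pt "0.04 0 0 -0.01 0" --pt "0.04 0 0 -0.004 0" --pt "0.04 0 0 -0.004 0" --pt "0.04 0 0 -0.004 0" --pt "0.04 0 0 0 0" --pt "0.04 0 0 0 0"

```text
clock: 6.33
position: [0.4785, 0.0048, 0.0467]
ee_rot: [0.5, 0.5, -0.5, 0.5]
ft_force: [0.3, -1.1, -2.1]
grip_width: 0.55
```

>>> step_arm --pt "0.04 0 0 0 0"

```text
clock: 6.42
position: [0.4785, 0.0048, 0.0468]
ee_rot: [0.5, 0.5, -0.5, 0.5]
ft_force: [0.3, -0.6, -2.2]
grip_width: 0.544
```

>>> step_arm --pt "0.04 0 0 -0.004 0" --pt "0.04 0 0 -0.004 0" --pt "0.04 0 0 -0.002 0" --pt "0.04 0 0 0 0" --pt "0.04 0 0 0 0"

```text
clock: 6.83
position: [0.4782, 0.0047, 0.0361]
ee_rot: [0.5, 0.5, -0.5, 0.5]
ft_force: [0.9, -3.5, -4.1]
grip_width: 0.548
```

Knob a slides fully down: right bore. I leave it on the gauge and uncap foot 1.

>>> step_arm --pt "0.07 0 0 0 0" --pt "0.07 0 0 0 0" --pt "0.07 0 0 0 0" --pt "0.07 0 0 0.03 0" --pt "0.055 0 0 0.035 0" --pt "0.055 0 0.02 0.03 0" --pt "0.055 -0.0015 0.03 0 0" --pt "0.055 -0.0015 0.03 0 0" --pt "0.055 -0.0015 0.03 0 0" --pt "0.055 -0.0015 0.02 0 0" --pt "0.055 0 0 0 0" --pt "0.055 0 0 0 0"

```text
clock: 7.83
position: [0.4719, 0.1363, 0.1314]
ee_rot: [0.499, 0.501, -0.499, 0.501]
ft_force: [0.4, -1.2, -0.0]
grip_width: 0.644
```

>>> step_arm --pt "0.055 0 0 0 0" --pt "0.055 0 0 -0.02 0" --pt "0.055 0 0 -0.02 0" --pt "0.055 0 0 -0.015 0" --pt "0.055 0 0 0 0" --pt "0.055 0 0 0 0"

```text
clock: 8.33
position: [0.472, 0.134, 0.0761]
ee_rot: [-0.5, -0.5, 0.501, -0.5]
ft_force: [-0.6, -0.4, -0.1]
grip_width: 0.643
```

>>> step_arm --pt "0.028 0 0 0 0" --pt "0.028 0 0 0 0" --pt "0.028 0 0 0 0" --pt "0.028 0 0 0 0" --pt "0.028 0 0 0 0" --pt "0.028 0 0 0.02 0" --pt "0.028 0 0 0.02 0" --pt "0.028 0 0 0.02 0" --pt "0.028 -0.0096 -0.0335 0 0" --pt "0.028 -0.0096 -0.0335 0 0" --pt "0.028 -0.0096 -0.0335 0 0" --pt "0.028 -0.0096 -0.0335 0 0"

```text
clock: 9.33
position: [0.4337, -0.0004, 0.1375]
ee_rot: [0.5, 0.5, -0.499, 0.501]
ft_force: [0.9, -0.8, -0.5]
grip_width: 0.401
```

>>> step_arm --pt "0.028 -0.0096 -0.0335 0 0" --pt "0.028 -0.0096 -0.0335 0 0" --pt "0.028 -0.0096 -0.0335 0 0" --pt "0.028 -0.0096 -0.0335 0 0" --pt "0.028 0 0 0 0" --pt "0.028 0 0 -0.03 0" --pt "0.028 0 0 -0.03 0" --pt "0.028 0 0 -0.03 0" --pt "0.028 0 0 -0.02 0" --pt "0.028 0 0 0 0" --pt "0.028 0 0 0 0"

```text
clock: 10.25
position: [0.3955, -0.1329, 0.0268]
ee_rot: [0.5, 0.501, -0.5, 0.5]
ft_force: [0.5, -1.0, 0.3]
grip_width: 0.399
```

>>> step_arm --pt "0.028 0 0 -0.007 0" --pt "0.05 0 0 0 0" --pt "0.05 0 0 0 0" --pt "0.05 0 0 0 0" --pt "0.05 0 0 0.03 0" --pt "0.05 0 0 0.035 0" --pt "0.05 0 0 0.035 0" --pt "0.05 0.011 0.03 0.02 0" --pt "0.05 0.011 0.03 0.02 0" --pt "0.05 0.011 0.03 0.02 0" --pt "0.05 0.011 0.03 0 0" --pt "0.05 0.011 0.03 0 0"

```text
clock: 11.25
position: [0.4517, 0.0185, 0.1815]
ee_rot: [0.501, 0.499, -0.499, 0.501]
ft_force: [0.3, -0.2, 0.0]
grip_width: 0.587
```

>>> step_arm --pt "0.065 0.011 0.03 0 0" --pt "0.065 0.011 0.03 0 0" --pt "0.065 0 0 0 0" --pt "0.065 0 0 0 0" --pt "0.065 0 0 0 0"

```text
clock: 11.67
position: [0.4723, 0.0766, 0.1795]
ee_rot: [0.5, 0.5, -0.5, 0.5]
ft_force: [0.1, -0.9, -0.3]
grip_width: 0.761
```

```bash
python3 - <<'E'
from h import *
o=monitor.get_obs(); print(np.round(o["position"],4),o["clock"])
p=camera("wrist"); C=cloud(p); save(p,"k1.png",s=1.5)
for b in blobs(C,.062,.078,400,4000): print("plate",b.tolist())
for b in blobs(C,.08,.095,15,4000): print("shaft",b.tolist())
for b in blobs(C,.052,.066,300,4000): print("knob",b.tolist())
E
```

```text
[0.4723 0.0766 0.1795] 11.6667
plate [0.6152, 0.1166, 0.6232, 0.1137, 0.0301, 0.0696, 438.9493]
plate [0.4763, 0.0039, 0.4765, 0.004, 0.0223, 0.0623, 413.8029]
plate [0.4694, 0.1341, 0.4688, 0.1334, 0.0301, 0.0698, 873.7606]
shaft [0.6121, 0.1186, 0.619, 0.1155, 0.017, 0.0879, 28.6479]
shaft [0.4697, 0.134, 0.4691, 0.1335, 0.0061, 0.0845, 36.6056]
knob [0.4763, 0.0035, 0.4756, 0.0026, 0.0247, 0.0614, 582.8254]
```

View pics/k1.png

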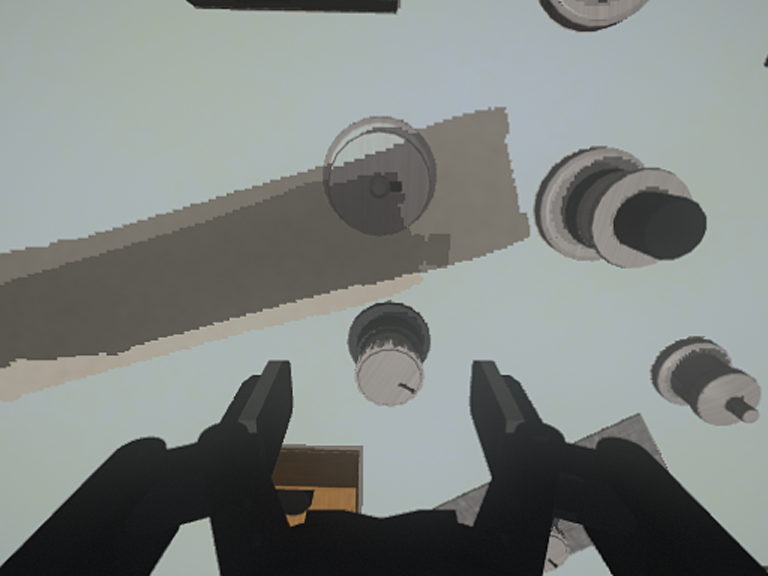

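Wrist view: foot 1's shaft at px (379,186) with its dark key just right of it (≈ +x); knob a on the gauge at (390,377), index line pointing right-down. Now compute both angles.

```bash
cat >> h.py <<'E'
def dark(p,C,cx,cy,z0,z1,r0,r1,rel=0.6,show=False):
    """direction of a dark mark around (cx,cy) at height z0..z1, between radii r0..r1"""
    g=p["color"].astype(float).mean(2)
    d=np.hypot(C[...,0]-cx,C[...,1]-cy)
    m=(d>r0)&(d<r1)&(C[...,2]>z0)&(C[...,2]<z1)
    loc=cv2.medianBlur(p["color"].mean(2).astype(np.uint8),15).astype(float)
    k=m&(g<rel*loc)
    X=C[k][:,0]-cx; Y=C[k][:,1]-cy
    if show: print("n",k.sum(),"rows/cols",[ (int(a),int(b)) for a,b in np.argwhere(k)[:40]])
    if k.sum()<2: return None
    return float(np.arctan2(Y.mean(),X.mean())),int(k.sum()),round(float(np.hypot(X.mean(),Y.mean())),4),np.round(np.sort(np.arctan2(Y,X))[[0,-1]],2).tolist()
E
python3 - <<'E'
from h import *
p=camera("wrist"); C=cloud(p)
print("line",dark(p,C,.4763,.0036,.055,.068,.008,.024,show=1))
print("key",dark(p,C,.4690,.1336,.064,.082,.0068,.014,show=1))
print(p["color"][118:130,244:272].mean(2).astype(int))
print(np.round(C[124,244:272],4).tolist())
E
```

```text
n 22 rows/cols [(255, 267), (255, 268), (256, 266), (256, 267), (256, 268), (256, 269), (256, 270), (257, 269), (257, 270), (257, 271), (257, 272), (258, 270), (258, 271), (258, 272), (258, 273), (259, 272), (259, 273), (259, 274), (259, 275), (260, 274), (260, 275), (260, 276)]
line (-0.5442319481998084, 22, 0.0146, [-0.64, -0.47])
n 0 rows/cols []
key None
[[ 74  74  74  69  67  69  69  71  70  70  70  71  70  66  71  73  74  75
   74  75  73  98 103 100 100 100  99  97]
 [ 74  74  70  68  69  70  71  70  70  70  70  70  69  68  67  69  72  71
   72  71  70  93  97  96  99 100  99  97]
 [ 73  74  68  66  69  69  70  71  71  71  70  69  68  69  66  60  56  57
   58  57  57  65  67  76  96  99  99  97]
 [ 73  74  68  67  68  70  72  73  75  74  72  69  68  67  69  61  52  51
   51  51  50  49  52  59  95 101  99  97]
 [ 73  74  68  67  68  72  74  73  73  73  72  72  68  67  67  63  53  51
   52  52  52  52  51  56  94 100  98  97]
 [ 73  71  67  66  68  73  73  73  74  73  72  73  71  68  67  67  55  51
   52  52  51  52  51  56  94 101  98  97]
 [ 73  70  66  66  68  73  74  73  74
[... 688 characters left out ...]
9], [0.4636, 0.1341, 0.0816], [0.4644, 0.1343, 0.0839], [0.4653, 0.1345, 0.0859], [0.4661, 0.1345, 0.0863], [0.4669, 0.1345, 0.0864], [0.4677, 0.1345, 0.0862], [0.4685, 0.1345, 0.0861], [0.4693, 0.1343, 0.0838], [0.4702, 0.1345, 0.086], [0.471, 0.1345, 0.0857], [0.4718, 0.1345, 0.0857], [0.4726, 0.1345, 0.0857], [0.4734, 0.1344, 0.0853], [0.4742, 0.1344, 0.0844], [0.4751, 0.1342, 0.0832], [0.476, 0.1337, 0.0778], [0.4768, 0.1337, 0.0779], [0.4777, 0.1337, 0.0778], [0.4785, 0.1337, 0.0771], [0.4793, 0.1337, 0.0777], [0.4802, 0.1337, 0.0776], [0.481, 0.1338, 0.0785], [0.4818, 0.1337, 0.0776], [0.4831, 0.1329, 0.0693], [0.4839, 0.1331, 0.0706], [0.4847, 0.1331, 0.0707], [0.4857, 0.133, 0.0697]]
```

```bash
cat >> h.py <<'E'
def key(p,C,cx,cy,zp=.070):
    """key direction from the pixels at key height beside the shaft; centre from the shaft's tip"""
    d=np.hypot(C[...,0]-cx,C[...,1]-cy); z=C[...,2]-zp
    t=(d<.008)&(z>.0145)&(z<.018); c=C[t][:,:2]
    c=(c.min(0)+c.max(0))/2
    X=C[...,:2]-c; r=np.hypot(X[...,0],X[...,1])
    k=(r>.0072)&(r<.014)&(z>.0055)&(z<.0098)
    g=p["color"].mean(2); 
    a=X[k].mean(0); 
    a2=X[k&(g<.85*np.median(g[(r<.02)]))].mean(0) if k.sum() else a
    return np.round(c,4).tolist(),int(t.sum()),int(k.sum()),round(float(np.arctan2(a[1],a[0])),3),np.round(a,4).tolist(),round(float(np.arctan2(a2[1],a2[0])),3)
E
python3 - <<'E'
from h import *
p=camera("wrist"); C=cloud(p)
print(key(p,C,.469,.1336))
E
```

```text
([0.4694, 0.1342], 79, 42, -0.025, [0.01, -0.0003], -0.017)
```

>>> step_arm --pt "0.065 0.003 -0.036 -0.02 0" --pt "0.065 0.003 -0.036 -0.02 0" --pt "0.065 0 0 -0.03 0" --pt "0.065 0 0 -0.03 0" --pt "0.065 0 0 -0.025 0" --pt "0.065 0 0 -0.018 0" --pt "0.065 0 0 0 0" --pt "0.065 0 0 0 0"

```text
clock: 12.48
position: [0.4779, 0.0044, 0.0363]
ee_rot: [0.5, 0.5, -0.5, 0.5]
ft_force: [0.4, -0.1, 0.9]
grip_width: 0.766
```

>>> step_arm --pt "0.04 0 0 0 0" --pt "0.04 0 0 0 0" --pt "0.04 0 0 0 0" --pt "0.04 0 0 0 0" --pt "0.04 0 0 0 0" --pt "0.04 0 0 0 0"

```text
clock: 12.98
position: [0.4795, 0.0047, 0.0381]
ee_rot: [0.5, 0.499, -0.499, 0.501]
ft_force: [-2.4, -0.3, 7.2]
grip_width: 0.545
```

>>> step_arm --pt "0.04 0 0 0.025 0" --pt "0.04 0 0 0.035 0" --pt "0.04 0 0.015 0.033 0.104" --pt "0.04 -0.001 0.023 0 0.104" --pt "0.04 -0.0015 0.023 0 0.104" --pt "0.04 -0.0015 0.023 0 0.104" --pt "0.04 -0.0015 0.023 0 0.104" --pt "0.04 -0.0015 0.0234 0 0" --pt "0.04 0 0 -0.015 0" --pt "0.04 0 0 -0.018 0" --pt "0.04 0 0 0 0" --pt "0.04 0 0 0 0"

```text
clock: 13.98
position: [0.4712, 0.1352, 0.0967]
ee_rot: [0.354, 0.612, -0.355, 0.612]
ft_force: [0.9, 0.1, -1.4]
grip_width: 0.541
```

>>> step_arm --pt "0.04 0 0 -0.005 0" --pt "0.04 0 0 -0.004 0" --pt "0.04 0 0 0 0" --pt "0.04 0 0 0 0"

```text
clock: 14.32
position: [0.4716, 0.1352, 0.0876]
ee_rot: [0.354, 0.612, -0.354, 0.612]
ft_force: [0.2, 0.4, -1.3]
grip_width: 0.543
```

>>> step_arm --pt "0.04 0 0 -0.004 0" --pt "0.04 0 0 -0.004 0" --pt "0.04 0 0 0 0" --pt "0.04 0 0 0 0"

```text
clock: 14.65
position: [0.4712, 0.1353, 0.079]
ee_rot: [0.354, 0.612, -0.354, 0.612]
ft_force: [-1.0, -0.9, -0.8]
grip_width: 0.545
```

>>> step_arm --pt "0.04 0 0 -0.002 0" --pt "0.04 0 0 0 0" --pt "0.065 0 0 0 0" --pt "0.065 0 0 0 0" --pt "0.065 0 0 0 0" --pt "0.065 0 0 0.03 0" --pt "0.065 0 0 0.03 0" --pt "0.065 0.0163 -0.036 0 -0.104" --pt "0.065 0.0163 -0.036 0 -0.104" --pt "0.065 0.0163 -0.036 0 -0.104" --pt "0.065 0.0163 -0.036 0 -0.104" --pt "0.065 0.0163 -0.036 0 -0.104"

```text
clock: 15.65
position: [0.5535, -0.0466, 0.1374]
ee_rot: [0.501, 0.499, -0.501, 0.499]
ft_force: [1.2, 1.1, 0.1]
grip_width: 0.761
```

>>> step_arm --pt "0.065 0.0163 -0.036 0 0" --pt "0.065 0.0163 -0.036 0 0" --pt "0.065 0.0163 -0.036 0 0" --pt "0.065 0.0163 -0.036 0 0" --pt "0.065 0 0 0 0" --pt "0.065 0 0 0 0"

```text
clock: 16.15
position: [0.6181, -0.1915, 0.1363]
ee_rot: [-0.501, -0.499, 0.501, -0.499]
ft_force: [0.4, 1.5, -1.0]
grip_width: 0.765
```

```bash
cat > look.py <<'E'
from h import *
o=monitor.get_obs(); print(np.round(o["position"],4),o["clock"])
for n in("top","scene"):
    C=cloud(camera(n))
    for nm,lo,hi in(("z.029-.045",.029,.045),("z.055-.066",.055,.066),("z.097-.108",.094,.112)):
        for b in blobs(C,lo,hi,350,2500):
            if b[4]<.03 and b[1]<.45: print(n,nm,b[:6].tolist())
E
python3 look.py
```

```text
[ 0.6181 -0.1915  0.1363] 16.15
top z.029-.045 [0.6188, -0.1896, 0.6181, -0.19, 0.0243, 0.0338]
top z.029-.045 [0.5422, -0.2277, 0.5415, -0.228, 0.0242, 0.0338]
top z.029-.045 [0.4795, 0.0052, 0.4803, 0.0036, 0.0257, 0.031]
top z.029-.045 [0.4669, -0.2695, 0.4668, -0.2701, 0.0244, 0.034]
top z.029-.045 [0.398, -0.1323, 0.3973, -0.1328, 0.0164, 0.0327]
top z.029-.045 [0.3916, -0.3089, 0.3906, -0.3123, 0.0244, 0.0338]
top z.097-.108 [0.627, 0.1146, 0.6265, 0.1142, 0.0165, 0.1]
top z.097-.108 [0.6076, 0.2656, 0.607, 0.2651, 0.0171, 0.0999]
top z.097-.108 [0.4733, 0.1348, 0.4731, 0.1341, 0.0242, 0.1018]
scene z.029-.045 [0.6195, -0.1893, 0.6188, -0.1889, 0.0246, 0.0344]
scene z.029-.045 [0.5418, -0.2266, 0.5411, -0.227, 0.0252, 0.034]
scene z.029-.045 [0.467, -0.2683, 0.4665, -0.269, 0.0255, 0.0337]
scene z.029-.045 [0.3991, -0.1323, 0.398, -0.1327, 0.0176, 0.0328]
scene z.029-.045 [0.3914, -0.3113, 0.3904, -0.3117, 0.0253, 0.0338]
scene z.097-.108 [0.6276, 0.1151, 0.6263, 0.1143, 0.0177, 0.1]
scene z.097-.108 [0.6086, 0.2659, 0.6076, 0.2663, 0.017, 0.101]
```

Knob a is home on foot 1 (top at 0.102 m). Now knob b.

>>> step_arm --pt "0.065 0 0 -0.03 0" --pt "0.065 0 0 -0.03 0" --pt "0.065 0 0 -0.03 0" --pt "0.065 0 0 -0.02 0" --pt "0.065 0 0 0 0" --pt "0.065 0 0 0 0" --pt "0.065 0 0 0 0"

```text
clock: 16.83
position: [0.6192, -0.1879, 0.0293]
ee_rot: [0.5, 0.5, -0.499, 0.501]
ft_force: [0.3, 0.4, 0.2]
grip_width: 0.759
```

>>> step_arm --pt "0.065 -0.0005 -0.001 -0.012 0" --pt "0.065 0 0 -0.009 0" --pt "0.065 0 0 0 0" --pt "0.065 0 0 0 0"

```text
clock: 17.17
position: [0.6172, -0.1895, 0.0059]
ee_rot: [0.5, 0.501, -0.5, 0.5]
ft_force: [0.2, -0.7, 0.1]
grip_width: 0.758
```

>>> step_arm --pt "0.04 0 0 0 0" --pt "0.04 0 0 0 0" --pt "0.04 0 0 0 0" --pt "0.04 0 0 0 0" --pt "0.04 0 0 0 0"

```text
clock: 17.58
position: [0.6181, -0.1897, 0.007]
ee_rot: [0.5, 0.5, -0.5, 0.501]
ft_force: [-0.7, 0.6, 5.1]
grip_width: 0.549
```

>>> step_arm --pt "0.04 0 0 0.025 0" --pt "0.04 0 0 0.035 0" --pt "0.04 -0.02 0.0277 0.02 0" --pt "0.04 -0.02 0.0277 0 0" --pt "0.04 -0.02 0.0277 0 0" --pt "0.04 -0.02 0.0277 0 0" --pt "0.04 -0.02 0.0277 0 0" --pt "0.04 -0.02 0.0277 0 0" --pt "0.04 -0.0195 0.0278 0 0" --pt "0.04 0 0 0 0" --pt "0.04 0 0 0 0" --pt "0.04 0 0 0 0"

```text
clock: 18.58
position: [0.4783, 0.004, 0.0864]
ee_rot: [0.5, 0.5, -0.5, 0.5]
ft_force: [0.1, -1.3, -1.3]
grip_width: 0.549
```

>>> step_arm --pt "0.04 0 0 -0.02 0" --pt "0.04 0 0 -0.01 0" --pt "0.04 0 0 -0.004 0" --pt "0.04 0 0 -0.003 0" --pt "0.04 0 0 -0.002 0" --pt "0.04 0 0 0 0" --pt "0.04 0 0 0 0" --pt "0.04 0 0 0 0"

```text
clock: 19.25
position: [0.479, 0.0045, 0.048]
ee_rot: [0.5, 0.5, -0.499, 0.5]
ft_force: [-0.2, 1.6, 5.6]
grip_width: 0.546
```

>>> step_arm --pt "0.04 0 0 -0.002 0" --pt "0.04 0 0 0 0" --pt "0.04 0 0 0 0"

```text
clock: 19.5
position: [0.4792, 0.0045, 0.0474]
ee_rot: [0.5, 0.5, -0.5, 0.501]
ft_force: [-8.4, 1.3, 25.8]
grip_width: 0.549
```

Force rises to 26 N with the underside ≈14 mm above the stand, so knob b is small and goes to the reject tray.

>>> step_arm --pt "0.04 0 0 0.035 0" --pt "0.04 0 0 0.035 0" --pt "0.04 0 0 0.037 0" --pt "0.04 -0.0074 0.0363 0 0" --pt "0.04 -0.0074 0.0363 0 0" --pt "0.04 -0.0074 0.0363 0 0" --pt "0.04 -0.0074 0.0363 0 0" --pt "0.04 -0.0074 0.0363 0 0" --pt "0.04 -0.0074 0.0363 0 0" --pt "0.04 -0.0074 0.0363 0 0" --pt "0.04 -0.0074 0.0363 0 0" --pt "0.04 0 0 0 0"

```text
clock: 20.5
position: [0.4158, 0.302, 0.1528]
ee_rot: [0.499, 0.504, -0.497, 0.501]
ft_force: [-0.8, 0.1, -1.4]
grip_width: 0.546
```

>>> step_arm --pt "0.04 0 0 -0.035 0" --pt "0.04 0 0 -0.035 0" --pt "0.04 0 0 -0.035 0" --pt "0.04 0 0 -0.02 0" --pt "0.04 0 0 0 0" --pt "0.04 0 0 0 0" --pt "0.04 0 0 0 0"

```text
clock: 21.08
position: [0.4198, 0.2954, 0.0288]
ee_rot: [0.5, 0.5, -0.499, 0.5]
ft_force: [-0.4, 1.2, -1.2]
grip_width: 0.545
```

>>> step_arm --pt "0.04 0 0 -0.01 0" --pt "0.04 0 0 -0.006 0" --pt "0.04 0 0 0 0" --pt "0.06 0 0 0 0" --pt "0.06 0 0 0 0" --pt "0.06 0 0 0 0" --pt "0.06 0 0 0.03 0" --pt "0.06 0 0 0.035 0" --pt "0.06 0 0 0.035 0" --pt "0.06 0 0 0.025 0" --pt "0.065 0.0087 -0.0374 0 0" --pt "0.065 0.0087 -0.0374 0 0"

```text
clock: 22.08
position: [0.4368, 0.2217, 0.1386]
ee_rot: [0.5, 0.501, -0.497, 0.502]
ft_force: [1.4, -0.5, -2.6]
grip_width: 0.764
```

>>> step_arm --pt "0.065 0.0087 -0.0374 0 0" --pt "0.065 0.0087 -0.0374 0 0" --pt "0.065 0.0087 -0.0374 0 0" --pt "0.065 0.0087 -0.0374 0 0" --pt "0.065 0.0087 -0.0374 0 0" --pt "0.065 0.0087 -0.0374 0 0" --pt "0.065 0.0087 -0.0374 0 0" --pt "0.065 0.0087 -0.0374 0 0" --pt "0.065 0.0087 -0.0374 0 0" --pt "0.065 0.0087 -0.0374 0 0" --pt "0.065 0.0087 -0.0374 0 0" --pt "0.065 0.0087 -0.0374 0 0"

```text
clock: 23.08
position: [0.541, -0.2308, 0.1368]
ee_rot: [0.5, 0.5, -0.5, 0.501]
ft_force: [0.9, -0.6, 1.1]
grip_width: 0.757
```

>>> step_arm --pt "0.065 0 0 0 0" --pt "0.065 0 0 0 0" --pt "0.065 0 0 0 0"

```text
clock: 23.33
position: [0.5409, -0.2282, 0.1364]
ee_rot: [0.5, 0.5, -0.499, 0.5]
ft_force: [0.3, 0.6, 0.3]
grip_width: 0.76
```

```bash
python3 look.py
```

```text
[ 0.5409 -0.2282  0.1364] 23.3333
top z.029-.045 [0.5423, -0.2276, 0.5421, -0.2286, 0.0246, 0.0339]
top z.029-.045 [0.4806, 0.0041, 0.4803, 0.0035, 0.0257, 0.0307]
top z.029-.045 [0.4669, -0.2692, 0.4663, -0.2701, 0.024, 0.0338]
top z.029-.045 [0.4205, 0.2936, 0.4205, 0.2929, 0.0246, 0.0346]
top z.029-.045 [0.3982, -0.132, 0.3974, -0.1333, 0.0168, 0.0328]
top z.029-.045 [0.3919, -0.3123, 0.391, -0.3125, 0.0245, 0.0339]
top z.097-.108 [0.627, 0.1146, 0.6265, 0.1143, 0.0167, 0.0999]
top z.097-.108 [0.6075, 0.2657, 0.607, 0.2655, 0.0166, 0.1]
top z.097-.108 [0.4732, 0.1348, 0.4726, 0.1344, 0.0245, 0.1018]
scene z.029-.045 [0.5418, -0.2267, 0.5414, -0.2272, 0.0254, 0.0343]
scene z.029-.045 [0.4812, 0.0056, 0.4796, 0.004, 0.0266, 0.0312]
scene z.029-.045 [0.4671, -0.2683, 0.4662, -0.2687, 0.0251, 0.0336]
scene z.029-.045 [0.4214, 0.2918, 0.4195, 0.2913, 0.0256, 0.0355]
scene z.029-.045 [0.3916, -0.311, 0.3906, -0.3112, 0.0253, 0.0337]
scene z.097-.108 [0.6275, 0.1143, 0.6268, 0.1141, 0.0173, 0.0999]
scene z.097-.108 [0.6086, 0.2665, 0.6075, 0.2665, 0.0183, 0.1006]
scene z.097-.108 [0.4731, 0.1352, 0.4716, 0.1353, 0.0257, 0.1018]
```

Knob b is in the tray; the rest are undisturbed. Picking c.

>>> step_arm --pt "0.065 0 0 -0.035 0" --pt "0.065 0 0 -0.035 0" --pt "0.065 0 0 -0.03 0" --pt "0.065 0 0 -0.018 0" --pt "0.065 0 0 -0.0105 0" --pt "0.065 0 0 0 0" --pt "0.065 0 0 0 0" --pt "0.065 0 0 0 0"

```text
clock: 24.1
position: [0.5419, -0.2288, 0.0096]
ee_rot: [0.5, 0.5, -0.499, 0.501]
ft_force: [-0.3, 0.4, 0.4]
grip_width: 0.76
```

>>> step_arm --pt "0.04 0 0 0 0" --pt "0.04 0 0 0 0" --pt "0.04 0 0 0 0" --pt "0.04 0 0 0 0" --pt "0.04 0 0 0 0"

```text
clock: 24.52
position: [0.5417, -0.2291, 0.0096]
ee_rot: [0.5, 0.499, -0.499, 0.501]
ft_force: [-2.5, 1.3, 7.4]
grip_width: 0.543
```

>>> step_arm --pt "0.04 0 0 0.025 0" --pt "0.04 0 0 0.035 0" --pt "0.04 -0.0089 0.0331 0.02 0" --pt "0.04 -0.0089 0.0331 0 0" --pt "0.04 -0.0089 0.0331 0 0" --pt "0.04 -0.0089 0.0331 0 0" --pt "0.04 -0.0089 0.0331 0 0" --pt "0.04 -0.0089 0.0331 0 0" --pt "0.04 -0.0089 0.0331 0 0" --pt "0.04 0 0 0 0" --pt "0.04 0 0 0 0" --pt "0.04 0 0 0 0"

```text
clock: 25.52
position: [0.4788, 0.0024, 0.0884]
ee_rot: [0.5, 0.5, -0.5, 0.501]
ft_force: [1.1, -0.5, -1.5]
grip_width: 0.545
```

>>> step_arm --pt "0.04 0 0 -0.02 0" --pt "0.04 0 0 -0.01 0" --pt "0.04 0 0 -0.004 0" --pt "0.04 0 0 -0.003 0" --pt "0.04 0 0 -0.003 0" --pt "0.04 0 0 0 0" --pt "0.04 0 0 0 0" --pt "0.04 0 0 0 0"

```text
clock: 26.18
position: [0.4787, 0.0029, 0.0482]
ee_rot: [0.5, 0.5, -0.5, 0.5]
ft_force: [-0.2, 0.2, -1.1]
grip_width: 0.547
```

>>> step_arm --pt "0.04 0 0 -0.002 0" --pt "0.04 0 0 0 0" --pt "0.04 0 0 0 0"

```text
clock: 26.43
position: [0.4785, 0.0029, 0.0459]
ee_rot: [0.5, 0.5, -0.5, 0.5]
ft_force: [0.1, -1.1, -1.9]
grip_width: 0.544
```

>>> step_arm --pt "0.04 0 0 -0.004 0" --pt "0.04 0 0 -0.004 0" --pt "0.04 0 0 0 0" --pt "0.04 0 0 0 0"

```text
clock: 26.77
position: [0.4786, 0.0029, 0.0377]
ee_rot: [0.5, 0.5, -0.5, 0.5]
ft_force: [-0.2, 0.4, 0.1]
grip_width: 0.541
```

>>> step_arm --pt "0.07 0 0 0 0" --pt "0.07 0 0 0 0" --pt "0.07 0 0 0 0" --pt "0.07 0 0 0.03 0" --pt "0.055 0 0 0.035 0" --pt "0.055 0 0 0.032 0" --pt "0.055 0.0296 0.0223 0 0" --pt "0.055 0.0296 0.0223 0 0" --pt "0.055 0.0296 0.0223 0 0" --pt "0.055 0.0296 0.0223 0 0" --pt "0.055 0.0296 0.0223 0 0" --pt "0.055 0 0 0 0"

```text
clock: 27.77
position: [0.629, 0.1197, 0.1333]
ee_rot: [0.5, 0.502, -0.498, 0.5]
ft_force: [-0.6, 0.5, -0.3]
grip_width: 0.645
```

>>> step_arm --pt "0.055 0 0 0 0" --pt "0.055 0 0 0 0" --pt "0.055 0 0 -0.015 0" --pt "0.055 0 0 0 0" --pt "0.055 0 0 0 0"

```text
clock: 28.18
position: [0.6256, 0.113, 0.1197]
ee_rot: [-0.499, -0.5, 0.501, -0.5]
ft_force: [1.9, -0.3, -0.2]
grip_width: 0.643
```

>>> step_arm --pt "0.055 0 0 -0.02 0" --pt "0.055 0 0 -0.015 0" --pt "0.055 0 0.001 -0.009 0" --pt "0.055 0 0 0 0" --pt "0.028 0 0 0 0" --pt "0.028 0 0 0 0" --pt "0.028 0 0 0 0" --pt "0.028 0 0 0 0" --pt "0.028 0 0 0 0"

```text
clock: 28.93
position: [0.6272, 0.1155, 0.0774]
ee_rot: [0.5, 0.5, -0.499, 0.501]
ft_force: [-2.2, -0.8, 6.5]
grip_width: 0.403
```

>>> step_arm --pt "0.028 0 0 0.02 0" --pt "0.028 0 0 0.02 0" --pt "0.028 0 0 0.02 0" --pt "0.028 -0.023 -0.0288 0 0" --pt "0.028 -0.023 -0.0288 0 0" --pt "0.028 -0.023 -0.0288 0 0" --pt "0.028 -0.023 -0.0288 0 0" --pt "0.028 -0.023 -0.0288 0 0" --pt "0.028 -0.023 -0.0288 0 0" --pt "0.028 -0.023 -0.0288 0 0" --pt "0.028 -0.023 -0.0288 0 0" --pt "0.028 -0.023 -0.0288 0 0"

```text
clock: 29.93
position: [0.4184, -0.145, 0.1364]
ee_rot: [0.5, 0.5, -0.5, 0.501]
ft_force: [0.6, -1.1, 0.1]
grip_width: 0.403
```

>>> step_arm --pt "0.028 -0.023 -0.0288 0 0" --pt "0.028 0 0 0 0" --pt "0.028 0 0 -0.03 0" --pt "0.028 0 0 -0.03 0" --pt "0.028 0 0 -0.03 0" --pt "0.028 0 0 0 0" --pt "0.028 0 0 0 0"

```text
clock: 30.52
position: [0.3959, -0.172, 0.0457]
ee_rot: [0.5, 0.501, -0.5, 0.5]
ft_force: [1.1, -0.4, 1.0]
grip_width: 0.397
```

>>> step_arm --pt "0.028 0 0 -0.015 0" --pt "0.028 0 0 -0.01 0" --pt "0.05 0 0 0 0" --pt "0.05 0 0 0 0" --pt "0.05 0 0 0 0" --pt "0.05 0 0 0.03 0" --pt "0.05 0 0 0.035 0" --pt "0.05 0 0 0.035 0" --pt "0.05 0.0204 0.0258 0.02 0" --pt "0.05 0.0204 0.0258 0.02 0" --pt "0.05 0.0204 0.0258 0.02 0" --pt "0.05 0.0204 0.0258 0.02 0"

```text
clock: 31.52
position: [0.4788, -0.0682, 0.2033]
ee_rot: [0.5, 0.499, -0.5, 0.501]
ft_force: [1.1, -0.8, -0.5]
grip_width: 0.581
```

>>> step_arm --pt "0.065 0.0204 0.0258 0 0" --pt "0.065 0.0204 0.0258 0 0" --pt "0.065 0.0204 0.0258 0 0" --pt "0.065 0.0204 0.0258 0 0" --pt "0.065 0.0204 0.0258 0 0" --pt "0.065 0 0 0 0" --pt "0.065 0 0 0 0" --pt "0.065 0 0 0 0"

```text
clock: 32.18
position: [0.58, 0.0593, 0.2013]
ee_rot: [0.5, 0.5, -0.5, 0.5]
ft_force: [0.3, -0.5, 0.0]
grip_width: 0.762
```

```bash
cat > keylook.py <<'E'
import sys
from h import *
name=sys.argv[1]; fx,fy=float(sys.argv[2]),float(sys.argv[3])
o=monitor.get_obs(); print(np.round(o["position"],4),o["clock"])
p=camera("wrist"); C=cloud(p); save(p,name,s=1.5)
for b in blobs(C,.062,.078,400,4000):
    if np.hypot(b[2]-fx,b[3]-fy)<.02: print("plate",b[:6].tolist()); f=b[2:4]
for b in blobs(C,.055,.067,300,4000):
    print("knob",b[:6].tolist())
    if np.hypot(b[2]-.478,b[3]-.004)<.015: k=b[2:4]; print("line",dark(p,C,k[0],k[1],.055,.068,.008,.024))
print("key",key(p,C,*f)); print("delta",f-k)
E
python3 keylook.py k2.png .625 .114
```

```text
[0.58   0.0593 0.2013] 32.1833
plate [0.6236, 0.1138, 0.6236, 0.1132, 0.0301, 0.0698]
knob [0.477, 0.003, 0.4764, 0.0024, 0.0247, 0.0615]
line (-2.050990285058573, 39, 0.012, [-3.01, -1.07])
key ([0.6233, 0.1144], 66, 35, -0.215, [0.0102, -0.0022], -0.208)
delta [0.1472 0.1108]
```

View pics/k2.png

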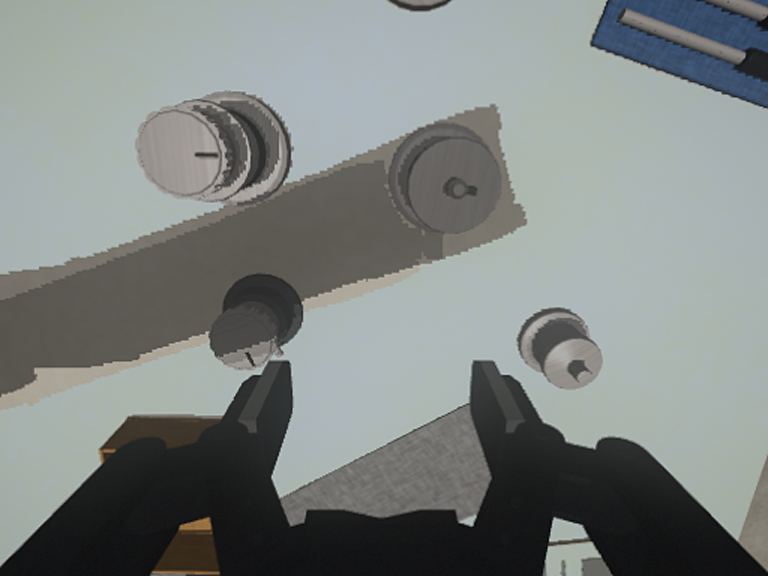

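```bash
python3 - <<'E'
from h import *
p=camera("wrist"); C=cloud(p); g=p["color"].mean(2)
k=np.array([.4767,.0027])
for th in (25,35,45,55):
    d=np.hypot(C[...,0]-k[0],C[...,1]-k[1]); m=(d<.0215)&(C[...,2]>.058)&(C[...,2]<.068)&(g<th)
    X=C[m][:,:2]
    if m.sum()>3:
        vx,vy,x0,y0=cv2.fitLine(X.astype(np.float32)*1000,cv2.DIST_HUBER,0,.01,.01).ravel()
        print(th,m.sum(),np.round(X.mean(0)-k,4),"mean dir",np.arctan2(*(X.mean(0)-k)[::-1]),"line",np.arctan2(vy,vx))
print(g[230:248,160:176].astype(int))
E
```

```text
45 5 [ 0.0061 -0.0132] mean dir -1.1346646727283893 line -1.1513768
55 15 [ 0.0055 -0.013 ] mean dir -1.169637438548333 line -1.1648088
[[ 73  74  72  73  71  79  78  76 132 132 129 129 128 129 129 130]
 [ 72  71  71  71  69 136 135 131 129 128 128 129 129 130 129 129]
 [ 78  78  79  78  75 129 129 128 129 129 129 129 128 129 128 128]
 [134 133 133 130 130 129 130 130 130 129 129 128 127 126 125 125]
 [129 129 131  62  51  78 127 130 129 127 126 125 125 126 126 129]
 [128 129 132  80  49  41  70 128 127 125 125 126 126 128 129 151]
 [129 128 129 132  92  48  52 124 128 125 129 131 133 134 135 134]
 [126 126 125 127 131  55  43  69 130 131 153 155 155 156 157 155]
 [124 124 126 127 130  94  49  38 131 137 154 155 154 152 149 150]
 [125 124 147 151 155 162  61  46  46 156 153 149 149 150 152 152]
 [149 151 152 154 154 159  84  48  39 149 153 152 150 148 146 135]
 [153 153 153 153 151 152 157  62  45  88 149 148 148 148 113 145]
 [153 152 148 147 148 151 155  96  48  38 145 142 124 146 149 149]
 [148 149 150 149 149 147 146 152  78  65 144 105 147 148 147 163]
 [143 156 147 145 152 147 137 135 144 121 158 165 155 162 179 183]
 [144 144 110 153 147 148 149 149 147 155 178 179 179 178 180 183]
 [162 162 179 179 171 154 161 162 170 178 177 178 177 178 181 153]
 [177 177 176 176 176 177 177 177 177 176 176 177 178 179 183  98]]
```

Key of foot 2 at −0.21 rad; knob c's line at −1.16 rad, so turn +0.95.

>>> step_arm --pt "0.065 -0.0338 -0.0184 0 0" --pt "0.065 -0.0338 -0.0184 -0.02 0" --pt "0.065 -0.0338 -0.0184 -0.02 0" --pt "0.065 0 0 -0.035 0" --pt "0.065 0 0 -0.035 0" --pt "0.065 0 0 -0.025 0" --pt "0.065 0 0 0 0" --pt "0.065 0 0 0 0" --pt "0.065 0 0 0 0"

```text
clock: 33.03
position: [0.4823, 0.0056, 0.0692]
ee_rot: [0.5, 0.5, -0.499, 0.501]
ft_force: [-0.4, 0.4, 0.0]
grip_width: 0.76
```

>>> step_arm --pt "0.065 0 0 -0.02 0" --pt "0.065 0 0 -0.0095 0" --pt "0.065 0 0 0 0" --pt "0.065 0 0 0 0"

```text
clock: 33.37
position: [0.4815, 0.0059, 0.0386]
ee_rot: [0.5, 0.5, -0.5, 0.5]
ft_force: [-0.0, 0.6, 0.5]
grip_width: 0.76
```

>>> step_arm --pt "0.04 0 0 0 0" --pt "0.04 0 0 0 0" --pt "0.04 0 0 0 0" --pt "0.04 0 0 0 0" --pt "0.04 0 0 0 0"

```text
clock: 33.78
position: [0.48, 0.0059, 0.0387]
ee_rot: [0.499, 0.501, -0.501, 0.5]
ft_force: [-11.8, 0.7, 13.2]
grip_width: 0.546
```

>>> step_arm --pt "0.04 0 0 0.02 0" --pt "0.04 0 0 0.035 0" --pt "0.04 0 0 0.035 0" --pt "0.04 0.0178 0.01375 0 0.11875" --pt "0.04 0.0178 0.01375 0 0.11875" --pt "0.04 0.0178 0.01375 0 0.11875" --pt "0.04 0.0178 0.01375 0 0.11875" --pt "0.04 0.0178 0.01375 0 0.11875" --pt "0.04 0.0178 0.01375 0 0.11875" --pt "0.04 0.0178 0.01375 0 0.11875" --pt "0.04 0.0178 0.01375 0 0.11875" --pt "0.04 0 0 0 0"

```text
clock: 34.78
position: [0.6256, 0.1188, 0.1283]
ee_rot: [0.214, 0.674, -0.211, 0.674]
ft_force: [-0.3, -0.3, -0.6]
grip_width: 0.545
```

>>> step_arm --pt "0.04 0 0 0 0" --pt "0.04 0 0 -0.02 0" --pt "0.04 0 0 0 0" --pt "0.04 0 0 0 0"

```text
clock: 35.12
position: [0.6228, 0.1147, 0.1076]
ee_rot: [0.216, 0.674, -0.217, 0.673]
ft_force: [-0.7, -0.2, -1.9]
grip_width: 0.548
```

```bash
python3 - <<'E'
from h import *
from scipy.spatial.transform import Rotation as R
o=monitor.get_obs(); M=R.from_quat(o["ee_rot"]).as_matrix(); print(np.round(o["position"],4),np.arctan2(M[1,1],M[0,1]),np.round(o["joint_pos"],2))
E
```

```text
[0.6228 0.1147 0.1076] 0.9490261648531534 [ 0.36  0.59 -0.84  1.54  0.45  1.22  0.39]
```

>>> step_arm --pt "0.04 0.0012 0.0012 -0.008 0" --pt "0.04 0 0 -0.005 0" --pt "0.04 0 0 -0.003 0" --pt "0.04 0 0 -0.003 0" --pt "0.04 0 0 0 0" --pt "0.04 0 0 0 0"

```text
clock: 35.62
position: [0.6248, 0.1171, 0.0889]
ee_rot: [0.216, 0.673, -0.216, 0.673]
ft_force: [-0.2, 0.4, -1.5]
grip_width: 0.542
```

>>> step_arm --pt "0.04 0 0 -0.003 0" --pt "0.04 0 0 -0.003 0" --pt "0.04 0 0 -0.002 0" --pt "0.04 0 0 0 0" --pt "0.04 0 0 0 0"

```text
clock: 36.03
position: [0.6248, 0.1171, 0.0807]
ee_rot: [0.216, 0.674, -0.216, 0.673]
ft_force: [-0.7, 0.1, -1.7]
grip_width: 0.541
```

>>> step_arm --pt "0.04 0 0 -0.0015 0" --pt "0.04 0 0 0 0" --pt "0.065 0 0 0 0" --pt "0.065 0 0 0 0" --pt "0.065 0 0 0 0" --pt "0.065 0 0 0.03 0" --pt "0.065 0 0 0.03 0" --pt "0.065 -0.01445 -0.0351 0 -0.11875" --pt "0.065 -0.01445 -0.0351 0 -0.11875" --pt "0.065 -0.01445 -0.0351 0 -0.11875" --pt "0.065 -0.01445 -0.0351 0 -0.11875" --pt "0.065 -0.01445 -0.0351 0 -0.11875"

```text
clock: 37.03
position: [0.5518, -0.06, 0.1397]
ee_rot: [0.405, 0.579, -0.405, 0.58]
ft_force: [0.6, -0.6, -0.8]
grip_width: 0.761
```

>>> step_arm --pt "0.065 -0.01445 -0.0351 0 -0.11875" --pt "0.065 -0.01445 -0.0351 0 -0.11875" --pt "0.065 -0.01445 -0.0351 0 -0.11875" --pt "0.065 -0.01445 -0.0351 0 0" --pt "0.065 -0.01445 -0.0351 0 0" --pt "0.065 -0.01445 -0.0351 0 0" --pt "0.065 0 0 0 0" --pt "0.065 0 0 0 0" --pt "0.065 0 0 0 0"

```text
clock: 37.78
position: [0.4663, -0.2686, 0.1396]
ee_rot: [0.5, 0.5, -0.5, 0.5]
ft_force: [1.1, 0.1, -0.1]
grip_width: 0.76
```

```bash
python3 look.py
```

```text
[ 0.4663 -0.2686  0.1396] 37.7833
top z.029-.045 [0.4807, 0.0045, 0.4807, 0.004, 0.0256, 0.0311]
top z.029-.045 [0.4667, -0.2695, 0.4667, -0.2692, 0.0249, 0.0337]
top z.029-.045 [0.4205, 0.2935, 0.4205, 0.293, 0.0244, 0.0345]
top z.029-.045 [0.3981, -0.1322, 0.3974, -0.1333, 0.0168, 0.0327]
top z.029-.045 [0.3981, -0.1722, 0.3974, -0.1732, 0.017, 0.0325]
top z.029-.045 [0.3907, -0.3114, 0.3923, -0.3133, 0.0253, 0.0336]
top z.097-.108 [0.6272, 0.1153, 0.6272, 0.1149, 0.0243, 0.102]
top z.097-.108 [0.6076, 0.2658, 0.6076, 0.2658, 0.0165, 0.1001]
top z.097-.108 [0.4733, 0.1347, 0.4729, 0.1341, 0.0243, 0.1019]
scene z.029-.045 [0.483, 0.0047, 0.4797, 0.0036, 0.0264, 0.0311]
scene z.029-.045 [0.4824, 0.1204, 0.4755, 0.1305, 0.0262, 0.0347]
scene z.029-.045 [0.4225, 0.2902, 0.4205, 0.2921, 0.025, 0.0356]
scene z.029-.045 [0.401, -0.1694, 0.3993, -0.1726, 0.0165, 0.0325]
scene z.029-.045 [0.3987, -0.1324, 0.3985, -0.1325, 0.0173, 0.0332]
scene z.029-.045 [0.3912, -0.3114, 0.391, -0.3115, 0.0252, 0.0339]
scene z.097-.108 [0.6274, 0.115, 0.6266, 0.1156, 0.0255, 0.1018]
scene z.097-.108 [0.6089, 0.2672, 0.6087, 0.2665, 0.0185, 0.1002]
scene z.097-.108 [0.4734, 0.1348, 0.4732, 0.1348, 0.0253, 0.1022]
```

>>> step_arm --pt "0.065 0 0 -0.035 0" --pt "0.065 0 -0.0005 -0.035 0" --pt "0.065 0 0 -0.03 0" --pt "0.065 0 0 -0.02 0" --pt "0.065 0 0 -0.011 0" --pt "0.065 0 0 0 0" --pt "0.065 0 0 0 0" --pt "0.065 0 0 0 0"

```text
clock: 38.55
position: [0.4672, -0.2697, 0.01]
ee_rot: [0.5, 0.5, -0.499, 0.501]
ft_force: [0.4, 0.2, 0.2]
grip_width: 0.761
```

>>> step_arm --pt "0.04 0 0 0 0" --pt "0.04 0 0 0 0" --pt "0.04 0 0 0 0" --pt "0.04 0 0 0 0" --pt "0.04 0 0 0 0"

```text
clock: 38.97
position: [0.4668, -0.27, 0.0101]
ee_rot: [0.5, 0.499, -0.5, 0.501]
ft_force: [-2.3, 1.9, 8.2]
grip_width: 0.55
```

>>> step_arm --pt "0.04 0 0 0.025 0" --pt "0.04 0 0 0.035 0" --pt "0.04 0.0015 0.0342 0.02 0" --pt "0.04 0.0015 0.0342 0 0" --pt "0.04 0.0015 0.0342 0 0" --pt "0.04 0.0015 0.0342 0 0" --pt "0.04 0.0015 0.0342 0 0" --pt "0.04 0.0015 0.0342 0 0" --pt "0.04 0.0015 0.0342 0 0" --pt "0.04 0.0015 0.0342 0 0" --pt "0.04 0 0 0 0" --pt "0.04 0 0 0 0"

```text
clock: 39.97
position: [0.4782, 0.006, 0.0892]
ee_rot: [0.499, 0.501, -0.498, 0.502]
ft_force: [0.3, -0.3, -1.1]
grip_width: 0.544
```

>>> step_arm --pt "0.04 0 0 0 0"

```text
clock: 40.05
position: [0.4781, 0.0035, 0.0888]
ee_rot: [0.5, 0.5, -0.5, 0.501]
ft_force: [0.3, -0.1, -1.8]
grip_width: 0.544
```

>>> step_arm --pt "0.04 0 0 -0.02 0" --pt "0.04 0 0 -0.01 0" --pt "0.04 0 0 -0.004 0" --pt "0.04 0 0 -0.003 0" --pt "0.04 0 0 -0.003 0" --pt "0.04 0 0 0 0" --pt "0.04 0 0 0 0" --pt "0.04 0 0 0 0"

```text
clock: 40.72
position: [0.4782, 0.004, 0.0488]
ee_rot: [0.5, 0.5, -0.5, 0.5]
ft_force: [-0.0, 0.4, -2.4]
grip_width: 0.544
```

>>> step_arm --pt "0.04 0 0 -0.002 0" --pt "0.04 0 0 0 0" --pt "0.04 0 0 0 0"

```text
clock: 40.97
position: [0.478, 0.004, 0.0465]
ee_rot: [0.5, 0.5, -0.5, 0.5]
ft_force: [0.5, 0.7, -1.3]
grip_width: 0.546
```

Knob d slides down too: right. Leave it on the gauge and uncap foot 3.

>>> step_arm --pt "0.04 0 0 -0.004 0" --pt "0.04 0 0 -0.004 0" --pt "0.04 0 0 0 0" --pt "0.07 0 0 0 0" --pt "0.07 0 0 0 0" --pt "0.07 0 0 0 0" --pt "0.07 0 0 0.03 0" --pt "0.055 0 0 0.035 0" --pt "0.055 0 0 0.032 0" --pt "0.055 0.0161 0.0328 0 0" --pt "0.055 0.0161 0.0328 0 0" --pt "0.055 0.0161 0.0328 0 0"

```text
clock: 41.97
position: [0.5274, 0.1027, 0.1363]
ee_rot: [0.501, 0.499, -0.5, 0.5]
ft_force: [0.4, -0.4, 0.5]
grip_width: 0.645
```

>>> step_arm --pt "0.055 0.0161 0.0328 0 0" --pt "0.055 0.0161 0.0328 0 0" --pt "0.055 0.0161 0.0328 0 0" --pt "0.055 0.0161 0.0328 0 0" --pt "0.055 0.0161 0.0328 0 0" --pt "0.055 0 0 0 0" --pt "0.055 0 0 0 0" --pt "0.055 0 0 -0.015 0" --pt "0.055 0 0 0 0" --pt "0.055 0 0 0 0"

```text
clock: 42.8
position: [0.6064, 0.2643, 0.1192]
ee_rot: [-0.499, -0.5, 0.501, -0.5]
ft_force: [0.4, -0.8, -0.4]
grip_width: 0.645
```

>>> step_arm --pt "0.055 0 0.001 -0.02 0" --pt "0.055 0 0 -0.015 0" --pt "0.055 0 0 -0.0085 0" --pt "0.055 0 0 0 0" --pt "0.028 0 0 0 0" --pt "0.028 0 0 0 0" --pt "0.028 0 0 0 0" --pt "0.028 0 0 0 0" --pt "0.028 0 0 0 0" --pt "0.028 0 0 0.02 0" --pt "0.028 0 0 0.025 0" --pt "0.028 0 0 0.02 0"

```text
clock: 43.8
position: [0.6067, 0.2676, 0.1433]
ee_rot: [0.5, 0.5, -0.5, 0.5]
ft_force: [0.3, 0.6, -0.4]
grip_width: 0.402
```

>>> step_arm --pt "0.028 -0.0163 -0.0369 0 0" --pt "0.028 -0.0163 -0.0369 0 0" --pt "0.028 -0.0163 -0.0369 0 0" --pt "0.028 -0.0163 -0.0369 0 0" --pt "0.028 -0.0163 -0.0369 0 0" --pt "0.028 -0.0163 -0.0369 0 0" --pt "0.028 -0.0163 -0.0369 0 0" --pt "0.028 -0.0163 -0.0369 0 0" --pt "0.028 -0.0163 -0.0369 0 0" --pt "0.028 -0.0163 -0.0369 0 0" --pt "0.028 -0.0163 -0.0369 0 0" --pt "0.028 -0.0163 -0.0369 0 0"

```text
clock: 44.8
position: [0.4101, -0.177, 0.1424]
ee_rot: [0.5, 0.5, -0.5, 0.501]
ft_force: [1.5, -0.2, -0.1]
grip_width: 0.395
```

>>> step_arm --pt "0.028 -0.0154 -0.0369 0 0" --pt "0.028 0 0 0 0" --pt "0.028 0 0 0 0" --pt "0.028 0 0 -0.03 0" --pt "0.028 0 0 0 0" --pt "0.028 0 0 0 0"

```text
clock: 45.3
position: [0.3954, -0.2107, 0.1114]
ee_rot: [0.499, 0.502, -0.499, 0.5]
ft_force: [-0.3, 0.7, 0.2]
grip_width: 0.397
```

>>> step_arm --pt "0.028 0 0 -0.03 0" --pt "0.028 0 0 -0.03 0" --pt "0.028 0 0 -0.02 0" --pt "0.028 0 0 -0.01 0" --pt "0.028 0 0 0 0" --pt "0.05 0 0 0 0" --pt "0.05 0 0 0 0" --pt "0.05 0 0 0 0" --pt "0.05 0 0 0.03 0" --pt "0.05 0 0 0.035 0" --pt "0.05 0 0 0.035 0" --pt "0.05 0.0096 0.036 0.02 0"

```text
clock: 46.3
position: [0.4054, -0.1821, 0.1461]
ee_rot: [0.502, 0.496, -0.502, 0.5]
ft_force: [2.0, -1.4, 1.0]
grip_width: 0.589
```

>>> step_arm --pt "0.065 0.0096 0.036 0.02 0" --pt "0.065 0.0096 0.036 0.02 0" --pt "0.065 0.0096 0.036 0 0" --pt "0.065 0.0096 0.036 0 0" --pt "0.065 0.0096 0.036 0 0" --pt "0.065 0.0096 0.036 0 0" --pt "0.065 0.0096 0.036 0 0" --pt "0.065 0 0 0 0" --pt "0.065 0 0 0 0" --pt "0.065 0 0 0 0"

```text
clock: 47.13
position: [0.4722, 0.0739, 0.1816]
ee_rot: [0.5, 0.5, -0.5, 0.501]
ft_force: [-0.4, -0.8, -0.2]
grip_width: 0.756
```

```bash
cat > line.py <<'E'
from h import *
o=monitor.get_obs(); print(np.round(o["position"],4),o["clock"])
p=camera("wrist"); C=cloud(p)
bs=[b for b in blobs(C,.055,.067,300,4000) if np.hypot(b[2]-.478,b[3]-.004)<.015]; print(bs); k=bs[0][2:4]
u=np.argwhere((np.hypot(C[...,0]-k[0],C[...,1]-k[1])<.02)&(C[...,2]>.055)); (r0,c0),(r1,c1)=u.min(0),u.max(0)
save(p,"line.png",(r0-6,r1+6,c0-6,c1+6),6)
g=p["color"].mean(2); m=(np.hypot(C[...,0]-k[0],C[...,1]-k[1])<.021)&(C[...,2]>.058)&(C[...,2]<.068)
h=cv2.morphologyEx(g.astype(np.uint8),cv2.MORPH_BLACKHAT,np.ones((9,9),np.uint8)).astype(float); h[~m]=0
for t in(.5,.7):
    w=h>t*h.max(); X=C[w][:,:2]-k
    vx,vy,_,_=cv2.fitLine(X.astype(np.float32)*1000,cv2.DIST_HUBER,0,.01,.01).ravel()
    print(w.sum(),"mean",np.round(X.mean(0),4),np.arctan2(X[:,1].mean(),X[:,0].mean()),"fit",np.arctan2(vy,vx))
E
python3 line.py
```

```text
[0.4722 0.0739 0.1816] 47.1333
[array([4.762000e-01, 3.200000e-03, 4.757000e-01, 2.500000e-03,
       2.470000e-02, 6.140000e-02, 5.818705e+02])]
33 mean [ 0.0151 -0.0009] -0.057575503798279054 fit -0.09327065
24 mean [ 0.0152 -0.0008] -0.05003835228161416 fit -0.15413576
```

View pics/line.png

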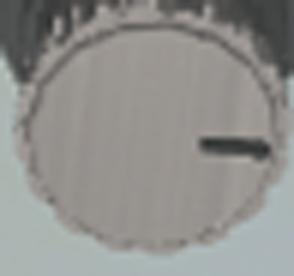

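Knob d's line points almost along +x (≈ −0.09 rad). Now foot 3's key.

>>> step_arm --pt "0.065 0.027 0.0271 0 0" --pt "0.065 0.027 0.0271 0 0" --pt "0.065 0.027 0.0271 0 0" --pt "0.065 0.027 0.0271 0 0" --pt "0.065 0.027 0.0271 0 0" --pt "0.065 0 0 0 0" --pt "0.065 0 0 0 0" --pt "0.065 0 0 0 0"

```text
clock: 47.85
position: [0.6072, 0.2082, 0.1809]
ee_rot: [-0.5, -0.5, 0.5, -0.5]
ft_force: [-0.1, 0.5, -0.5]
grip_width: 0.76
```

```bash
python3 - <<'E'
from h import *
o=monitor.get_obs(); print(np.round(o["position"],4),o["clock"])
p=camera("wrist"); C=cloud(p)
b=[b for b in blobs(C,.062,.078,400,4000) if np.hypot(b[2]-.605,b[3]-.265)<.02]; print(b); f=b[0][2:4]
print(key(p,C,*f))
u=np.argwhere((np.hypot(C[...,0]-f[0],C[...,1]-f[1])<.025)&(C[...,2]>.062)); (r0,c0),(r1,c1)=u.min(0),u.max(0)
save(p,"k3.png",(r0-4,r1+4,c0-4,c1+4),5)
E
```

```text
[0.6072 0.2082 0.1809] 47.85
[array([6.04500e-01, 2.65400e-01, 6.04100e-01, 2.64600e-01, 3.02000e-02,
       6.98000e-02, 8.77262e+02])]
([0.6049, 0.266], 87, 37, 0.086, [0.0094, 0.0008], 0.086)
```

View pics/k3.png

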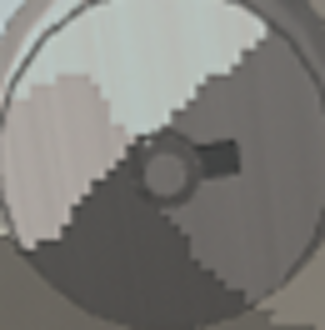

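```bash
python3 - <<'E'
from h import *
p=camera("wrist"); C=cloud(p); g=p["color"].mean(2)
c=np.array([.6049,.266]); X=C[...,:2]-c; r=np.hypot(*np.moveaxis(X,2,0)); z=C[...,2]
k=(r>.0065)&(r<.0145)&(z>.0745)&(z<.081)
rc=np.argwhere(k)
for a,b in rc: print((int(a),int(b)),int(g[a,b]),np.round(X[a,b]*1000,1).tolist(),round(float(z[a,b]),4),end="; ")
for t in(50,58,65):
    m=k&(g<t); print("\n",t,m.sum(),np.arctan2(X[m][:,1].mean(),X[m][:,0].mean()),(X[m].min(0)+X[m].max(0))/2, cv2.minAreaRect((X[m]*1000).astype(np.float32)))
for zz in((.083,.0845),(.0845,.0875)):
    t=(r<.01)&(z>zz[0])&(z<zz[1]); print(zz,t.sum(),C[t].mean(0),(C[t].min(0)+C[t].max(0))/2)
E
```

```text
(119, 263) 60 [8.6, 3.1] 0.076; (119, 264) 60 [9.4, 3.2] 0.0774; (119, 265) 61 [10.2, 3.2] 0.0769; (119, 266) 60 [11.1, 3.2] 0.0773; (120, 261) 67 [6.8, 2.5] 0.0784; (120, 262) 67 [7.7, 2.5] 0.0783; (120, 263) 67 [8.5, 2.6] 0.0794; (120, 264) 67 [9.4, 2.4] 0.0768; (120, 265) 66 [10.2, 2.4] 0.0773; (120, 266) 64 [11.1, 2.4] 0.0771; (121, 261) 67 [6.9, 1.7] 0.0779; (121, 262) 68 [7.7, 1.6] 0.0779; (121, 263) 67 [8.5, 1.7] 0.0783; (121, 264) 67 [9.4, 1.6] 0.0774; (121, 265) 67 [10.2, 1.7] 0.0784; (121, 266) 65 [11.1, 1.6] 0.077; (122, 261) 67 [6.8, 1.0] 0.0796; (122, 262) 68 [7.7, 0.9] 0.0783; (122, 263) 67 [8.6, 0.7] 0.0768; (122, 264) 67 [9.4, 0.8] 0.0776; (122, 265) 67 [10.2, 0.8] 0.0779; (122, 266) 66 [11.1, 0.8] 0.0781; (122, 267) 79 [11.9, 0.8] 0.0781; (123, 261) 66 [6.9, -0.0] 0.0776; (123, 262) 67 [7.7, -0.1] 0.0772; (123, 263) 66 [8.5, 0.1] 0.0787; (123, 264) 66 [9.4, 0.0] 0.0778; (123, 265) 66 [10.2, 0.1] 0.079; (123, 266) 65 [11.1, -0.0] 0.0774; (123, 267) 69 [11.9, 0.1] 0.0785; (124, 261) 66 [6.9, -0.9] 0.0767; (124, 262) 65 [7.7, -0.8] 0.0777; (124, 263) 67 [8.6, -0.8] 0.0779; (124, 264) 69 [9.4, -0.9] 0.0774; (124, 265) 70 [10.3, -0.8] 0.0775; (124, 266) 70 [11.1, -0.9] 0.0774; (124, 267) 70 [12.0, -0.9] 0.0772; (125, 261) 76 [6.9, -1.7] 0.077; (125, 262) 77 [7.7, -1.6] 0.078; (125, 263) 82 [8.6, -1.6] 0.0779; (125, 264) 91 [9.5, -1.7] 0.0767; <stdin>:8: RuntimeWarning: Mean of empty slice.
  ret = ret.dtype.type(ret / rcount)
Traceback (most recent call last):
ValueError: zero-size array to reduction operation minimum which has no identity
```

Key of foot 3 is at about +0.1 to +0.15 rad, so turn the knob about +0.22. Regrasp d.

>>> step_arm --pt "0.065 -0.0184 -0.0292 0 0" --pt "0.065 -0.0184 -0.0292 0 0" --pt "0.065 -0.0184 -0.0292 0 0" --pt "0.065 -0.0184 -0.0292 0 0" --pt "0.065 -0.0184 -0.0292 0 0" --pt "0.065 -0.0184 -0.0292 -0.02 0" --pt "0.065 -0.0183 -0.0292 -0.03 0" --pt "0.065 0 0 -0.03 0" --pt "0.065 0 0 -0.02 0" --pt "0.065 0 0 0 0" --pt "0.065 0 0 0 0" --pt "0.065 0 0 0 0"

```text
clock: 48.95
position: [0.4807, 0.0077, 0.0852]
ee_rot: [0.5, 0.5, -0.499, 0.501]
ft_force: [1.0, 0.6, -0.1]
grip_width: 0.759
```

>>> step_arm --pt "0.065 -0.0022 -0.0037 0 0" --pt "0.065 0 0 -0.02 0" --pt "0.065 0 0 -0.017 0" --pt "0.065 0 0 -0.01 0" --pt "0.065 0 0 0 0" --pt "0.065 0 0 0 0" --pt "0.065 0 0 0 0"

```text
clock: 49.53
position: [0.4786, 0.0043, 0.0378]
ee_rot: [0.5, 0.5, -0.499, 0.501]
ft_force: [1.8, -0.5, -0.5]
grip_width: 0.76
```

>>> step_arm --pt "0.04 0 0 0 0" --pt "0.04 0 0 0 0" --pt "0.04 0 0 0 0" --pt "0.04 0 0 0 0" --pt "0.04 0 0 0 0"

```text
clock: 49.95
position: [0.4785, 0.0041, 0.0378]
ee_rot: [0.5, 0.5, -0.5, 0.501]
ft_force: [-1.9, -1.0, 7.8]
grip_width: 0.55
```

>>> step_arm --pt "0.04 0 0 0.025 0" --pt "0.04 0 0 0.035 0" --pt "0.04 0 0 0.037 0" --pt "0.04 0.016 0.03275 0 0.055" --pt "0.04 0.016 0.03275 0 0.055" --pt "0.04 0.016 0.03275 0 0.055" --pt "0.04 0.016 0.03275 0 0.055" --pt "0.04 0.016 0.03275 0 0" --pt "0.04 0.016 0.03275 0 0" --pt "0.04 0.016 0.03275 0 0" --pt "0.04 0.016 0.03275 0 0" --pt "0.04 0 0 0 0"

```text
clock: 50.95
position: [0.6051, 0.2741, 0.1336]
ee_rot: [0.441, 0.555, -0.439, 0.552]
ft_force: [-1.8, 1.1, -1.6]
grip_width: 0.544
```

>>> step_arm --pt "0.04 0 0 0 0" --pt "0.04 0 0 0 0" --pt "0.04 0 0 -0.02 0" --pt "0.04 0 0 0 0" --pt "0.04 0 0 0 0" --pt "0.04 0 0 0 0"

```text
clock: 51.45
position: [0.6062, 0.265, 0.1145]
ee_rot: [0.442, 0.552, -0.442, 0.552]
ft_force: [-0.9, 0.2, -2.2]
grip_width: 0.544
```

>>> step_arm --pt "0.04 0.0003 0.0008 -0.012 0" --pt "0.04 0 0 -0.007 0" --pt "0.04 0 0 -0.004 0" --pt "0.04 0 0 -0.003 0" --pt "0.04 0 0 0 0" --pt "0.04 0 0 0 0"

```text
clock: 51.95
position: [0.6061, 0.267, 0.0876]
ee_rot: [0.442, 0.552, -0.442, 0.552]
ft_force: [0.5, -0.1, -1.4]
grip_width: 0.541
```

>>> step_arm --pt "0.04 0 0 -0.003 0" --pt "0.04 0 0 -0.002 0" --pt "0.04 0 0 0 0" --pt "0.04 0 0 0 0"

```text
clock: 52.28
position: [0.6061, 0.2669, 0.0826]
ee_rot: [0.442, 0.552, -0.442, 0.552]
ft_force: [0.7, 0.3, -1.8]
grip_width: 0.544
```

>>> step_arm --pt "0.04 0 0 -0.002 0" --pt "0.04 0 0 -0.002 0" --pt "0.04 0 0 0 0" --pt "0.065 0 0 0 0" --pt "0.065 0 0 0 0" --pt "0.065 0 0 0 0" --pt "0.065 0 0 0.03 0" --pt "0.065 0 0 0.033 0" --pt "0.065 -0.0135 -0.0362 0 -0.055" --pt "0.065 -0.0135 -0.0362 0 -0.055" --pt "0.065 -0.0135 -0.0362 0 -0.055" --pt "0.065 -0.0135 -0.0362 0 -0.055"

```text
clock: 53.28
position: [0.5514, 0.1208, 0.1418]
ee_rot: [0.5, 0.499, -0.5, 0.5]
ft_force: [1.1, -0.7, 1.2]
grip_width: 0.763
```

>>> step_arm --pt "0.065 -0.0135 -0.0362 0 0" --pt "0.065 -0.0135 -0.0362 0 0" --pt "0.065 -0.0135 -0.0362 0 0" --pt "0.065 -0.0135 -0.0362 0 0" --pt "0.065 -0.0135 -0.0362 0 0" --pt "0.065 -0.0135 -0.0362 0 0" --pt "0.065 -0.0135 -0.0362 0 0" --pt "0.065 -0.0135 -0.0362 0 0" --pt "0.065 -0.0135 -0.0362 0 0" --pt "0.065 -0.0135 -0.0362 0 0" --pt "0.065 -0.0135 -0.0362 0 0" --pt "0.065 -0.0135 -0.0362 0 0"

```text
clock: 54.28
position: [0.3893, -0.314, 0.1422]
ee_rot: [0.5, 0.5, -0.5, 0.501]
ft_force: [0.9, -0.9, 0.2]
grip_width: 0.759
```

>>> step_arm --pt "0.065 0 0 0 0" --pt "0.065 0 0 0 0" --pt "0.065 0 0 0 0"

```text
clock: 54.53
position: [0.3906, -0.3116, 0.1418]
ee_rot: [0.5, 0.5, -0.499, 0.5]
ft_force: [0.7, 1.2, -0.0]
grip_width: 0.76
```

```bash
python3 look.py
```

```text
[ 0.3906 -0.3116  0.1418] 54.5333
top z.029-.045 [0.48, 0.0043, 0.4803, 0.0039, 0.026, 0.0308]
top z.029-.045 [0.4208, 0.2936, 0.4207, 0.2931, 0.0246, 0.0345]
top z.029-.045 [0.3989, -0.2119, 0.3987, -0.2126, 0.0167, 0.033]
top z.029-.045 [0.3985, -0.132, 0.3976, -0.1327, 0.0164, 0.0331]
top z.029-.045 [0.3984, -0.1718, 0.3979, -0.1727, 0.0168, 0.0327]
top z.029-.045 [0.392, -0.3121, 0.391, -0.3126, 0.0246, 0.0338]
top z.097-.108 [0.6273, 0.1153, 0.627, 0.115, 0.0242, 0.1017]
top z.097-.108 [0.6074, 0.266, 0.6069, 0.266, 0.0248, 0.1019]
top z.097-.108 [0.4732, 0.1347, 0.4729, 0.1342, 0.0242, 0.1019]
scene z.029-.045 [0.6369, 0.0993, 0.6312, 0.1085, 0.026, 0.0345]
scene z.029-.045 [0.6145, 0.2489, 0.6122, 0.2575, 0.0253, 0.0358]
scene z.029-.045 [0.4809, 0.0057, 0.4797, 0.0042, 0.026, 0.0315]
scene z.029-.045 [0.4206, 0.2923, 0.4193, 0.2931, 0.0253, 0.0358]
scene z.029-.045 [0.3989, -0.172, 0.399, -0.1721, 0.0161, 0.0328]
scene z.029-.045 [0.399, -0.2111, 0.3989, -0.2115, 0.0175, 0.0331]
scene z.029-.045 [0.3989, -0.1321, 0.3983, -0.1329, 0.017, 0.0326]
scene z.029-.045 [0.3911, -0.3111, 0.3898, -0.3118, 0.0255, 0.0338]
scene z.097-.108 [0.6278, 0.1149, 0.6262, 0.1144, 0.025, 0.1023]
scene z.097-.108 [0.6072, 0.265, 0.6066, 0.2657, 0.0255, 0.1026]
scene z.097-.108 [0.4728, 0.1348, 0.4725, 0.1345, 0.0256, 0.1021]
```

All three feet have seated knobs and the caps are in the box. Knob e.

>>> step_arm --pt "0.065 0 0 -0.035 0" --pt "0.065 0 0 -0.035 0" --pt "0.065 0 0 -0.03 0" --pt "0.065 0 0 -0.02 0" --pt "0.065 0 0 -0.013 0" --pt "0.065 0 0 0 0" --pt "0.065 0 0 0 0" --pt "0.065 0 0 0 0"

```text
clock: 55.3
position: [0.3913, -0.3125, 0.0101]
ee_rot: [0.5, 0.5, -0.499, 0.501]
ft_force: [0.8, 0.2, 0.0]
grip_width: 0.764
```

>>> step_arm --pt "0.04 0 0 0 0" --pt "0.04 0 0 0 0" --pt "0.04 0 0 0 0" --pt "0.04 0 0 0 0" --pt "0.04 0 0 0 0"

```text
clock: 55.72
position: [0.3909, -0.313, 0.0103]
ee_rot: [0.5, 0.499, -0.5, 0.501]
ft_force: [-1.9, 0.9, 8.9]
grip_width: 0.548
```

>>> step_arm --pt "0.04 0 0 0.025 0" --pt "0.04 0 0 0.035 0" --pt "0.04 0 0 0.02 0" --pt "0.04 0.0098 0.0351 0 0" --pt "0.04 0.0098 0.0351 0 0" --pt "0.04 0.0098 0.0351 0 0" --pt "0.04 0.0098 0.0351 0 0" --pt "0.04 0.0098 0.0351 0 0" --pt "0.04 0.0098 0.0351 0 0" --pt "0.04 0.0098 0.0351 0 0" --pt "0.04 0.0098 0.0351 0 0" --pt "0.04 0.0098 0.0351 0 0"

```text
clock: 56.72
position: [0.4788, 0.0051, 0.0895]
ee_rot: [0.5, 0.499, -0.5, 0.501]
ft_force: [0.9, -1.3, -1.6]
grip_width: 0.548
```

>>> step_arm --pt "0.04 0 0 0 0" --pt "0.04 0 0 0 0" --pt "0.04 0 0 0 0"

```text
clock: 56.97
position: [0.4784, 0.0032, 0.089]
ee_rot: [0.5, 0.5, -0.5, 0.501]
ft_force: [0.1, -1.0, -1.4]
grip_width: 0.544
```

>>> step_arm --pt "0.04 0 0 -0.02 0" --pt "0.04 0 0 -0.01 0" --pt "0.04 0 0 -0.004 0" --pt "0.04 0 0 -0.003 0" --pt "0.04 0 0 -0.002 0" --pt "0.04 0 0 0 0" --pt "0.04 0 0 0 0" --pt "0.04 0 0 0 0"

```text
clock: 57.63
position: [0.4791, 0.0036, 0.0509]
ee_rot: [0.5, 0.5, -0.5, 0.5]
ft_force: [-2.7, 2.4, 10.9]
grip_width: 0.542
```

>>> step_arm --pt "0.04 0 0 -0.002 0" --pt "0.04 0 0 0 0" --pt "0.04 0 0 0 0"

```text
clock: 57.88
position: [0.4794, 0.0036, 0.0504]
ee_rot: [0.5, 0.499, -0.5, 0.501]
ft_force: [-12.4, 1.4, 36.6]
grip_width: 0.542
```

Knob e stalls at the tip (37 N): small, so it goes to the tray.

>>> step_arm --pt "0.04 0 0 0.035 0" --pt "0.04 0 0 0.035 0" --pt "0.04 0 0 0.034 0" --pt "0.04 -0.0059 0.0371 0 0" --pt "0.04 -0.0059 0.0371 0 0" --pt "0.04 -0.0059 0.0371 0 0" --pt "0.04 -0.0059 0.0371 0 0" --pt "0.04 -0.0059 0.0371 0 0" --pt "0.04 -0.0059 0.0371 0 0" --pt "0.04 -0.0059 0.0371 0 0" --pt "0.04 -0.0059 0.0371 0 0" --pt "0.04 -0.0059 0.0371 0 0"

```text
clock: 58.88
position: [0.4253, 0.3382, 0.1517]
ee_rot: [-0.5, -0.5, 0.5, -0.5]
ft_force: [0.9, -0.3, -2.2]
grip_width: 0.545
```

>>> step_arm --pt "0.04 -0.0059 0.0371 0 0" --pt "0.04 0 0 0 0" --pt "0.04 0 0 0 0" --pt "0.04 0 0 -0.035 0" --pt "0.04 0 0 -0.035 0" --pt "0.04 0 0 -0.03 0" --pt "0.04 0 0 0 0" --pt "0.04 0 0 0 0" --pt "0.04 0 0 0 0"

```text
clock: 59.63
position: [0.4205, 0.3746, 0.0536]
ee_rot: [0.501, 0.5, -0.499, 0.5]
ft_force: [0.6, 1.1, -0.9]
grip_width: 0.545
```

>>> step_arm --pt "0.04 0 0 -0.02 0" --pt "0.04 0 0 -0.01 0" --pt "0.04 0 0 -0.007 0" --pt "0.04 0 0 0 0" --pt "0.06 0 0 0 0" --pt "0.06 0 0 0 0" --pt "0.06 0 0 0 0" --pt "0.06 0 0 0.03 0" --pt "0.06 0 0 0.035 0" --pt "0.06 0 0 0.035 0" --pt "0.06 0 -0.02 0.035 0" --pt "0.06 0 -0.03 0.03 0"

```text
clock: 60.63
position: [0.4183, 0.3277, 0.1821]
ee_rot: [0.5, 0.502, -0.498, 0.501]
ft_force: [1.2, -0.8, 0.8]
grip_width: 0.701
```

>>> step_arm --pt "0.06 0 -0.035 0.01 0" --pt "0.06 0 -0.035 0 0" --pt "0.06 0 -0.035 0 0" --pt "0.06 0 -0.035 0 0" --pt "0.06 0 -0.035 0 0" --pt "0.06 0 -0.035 0 0" --pt "0.06 0 -0.035 0 0" --pt "0.06 0 -0.035 0 0" --pt "0.06 0 0 0 0" --pt "0.06 0 0 0 0" --pt "0.06 0 0 0 0"

```text
clock: 61.55
position: [0.4195, 0.0459, 0.1895]
ee_rot: [0.5, 0.5, -0.499, 0.501]
ft_force: [-0.6, 0.6, -0.4]
grip_width: 0.704
```

```bash
python3 look.py; python3 -c "
from h import *
save(camera('scene'),'end.png',s=1.5)"
```

```text
[0.4195 0.0459 0.1895] 61.55
top z.029-.045 [0.4214, 0.3739, 0.4222, 0.3732, 0.0253, 0.0348]
top z.029-.045 [0.4207, 0.2932, 0.4201, 0.2926, 0.0241, 0.035]
top z.029-.045 [0.3986, -0.212, 0.3978, -0.2127, 0.0171, 0.0326]
top z.029-.045 [0.3984, -0.1323, 0.3978, -0.1331, 0.0164, 0.033]
top z.029-.045 [0.3983, -0.1718, 0.3977, -0.1727, 0.017, 0.0331]
top z.097-.108 [0.6275, 0.1155, 0.6269, 0.1152, 0.0244, 0.1018]
top z.097-.108 [0.6074, 0.266, 0.6073, 0.2655, 0.0243, 0.1016]
scene z.029-.045 [0.616, 0.2494, 0.6105, 0.2585, 0.0257, 0.0354]
scene z.029-.045 [0.4814, 0.0054, 0.479, 0.0023, 0.0268, 0.0308]
scene z.029-.045 [0.4241, 0.3697, 0.4217, 0.371, 0.0243, 0.0348]
scene z.029-.045 [0.4218, 0.2908, 0.4214, 0.2917, 0.0242, 0.0359]
scene z.029-.045 [0.3994, -0.1716, 0.399, -0.172, 0.0164, 0.0325]
scene z.029-.045 [0.3993, -0.1321, 0.3985, -0.1327, 0.0173, 0.0328]
scene z.029-.045 [0.3992, -0.2114, 0.3976, -0.2114, 0.0176, 0.0336]
scene z.097-.108 [0.6278, 0.115, 0.6279, 0.1158, 0.0253, 0.1023]
scene z.097-.108 [0.6083, 0.2642, 0.6074, 0.2655, 0.0249, 0.1026]
scene z.097-.108 [0.4731, 0.135, 0.4723, 0.1353, 0.0263, 0.102]
```

View pics/end.png

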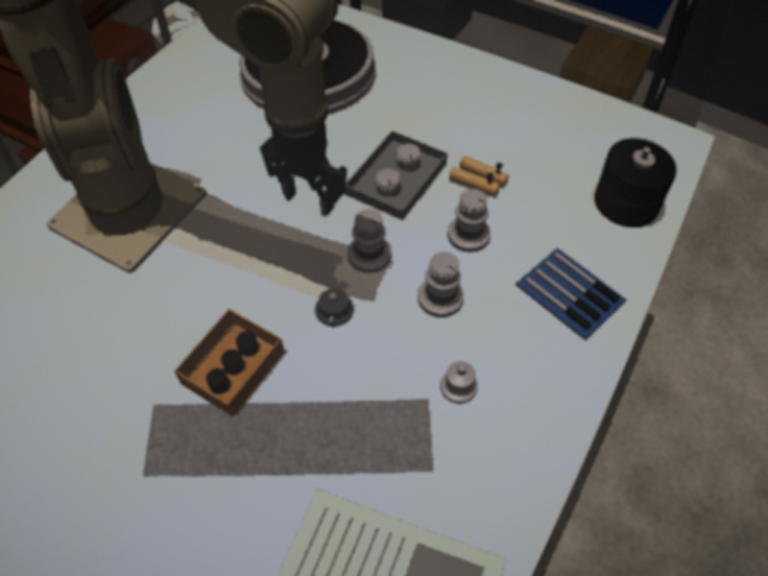

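The final view shows three knobs on the feet (px (368,225), (472,210), (443,270)), two knobs in the tray, three caps in the box and the bystanders unmoved. Handing in.

```bash
python3 -c "
from workcell import ticket
print(ticket.hand_in())"
```

```text
the job is handed in; nothing more can be done
None
```

I tried all five knobs on the gauge, left to right, and handed the job in at about 62 s. The hand-in gives no verdict.

- **Right bore (a, c, d):** each slid fully down the gauge. I took off the cap and fitted them to feet 1, 2 and 3 by lining up the index line with the key; all three dropped home without needing a search.
- **Small bore (b, e):** each stopped at the gauge's tip, with 26 N and 37 N of upward force. Both are in the reject tray.

**Last checks:**
- The tops of the three fitted knobs measure about 0.102 m, which is the fully seated height, and they sit within about 1 mm of the foot positions I measured at the start.
- Both rejects are in the tray, all three caps are in the cap box, and the gripper is clear of everything.
- The bearing and handles looked unmoved in the last picture. I did not measure them again.
- The last top-view check did not list knob a, probably because the arm hid it. The scene camera showed it seated then, and the top view had shown it seated earlier.
- The wrist camera read 2–4 mm off from the top and scene cameras, within about what the calibration allows, so I worked from position differences instead.

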